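# Nest the graded steel dishes from the sloping rack

### The job

Put the set of four handled steel dishes together in the white tray: take the largest off the sloping rack and stand it upright on the tray's floor, then nest the others into it one at a time in size order, each standing flat on the floor of the next larger one. Set them down rather than let them fall, and leave the tube rack, the pail and the marker where they are.

Things in the scene. Friction and masses are not known exactly. Their poses are not given: they have to be found in the camera images.
- dish1: the largest of four round open stainless-steel dishes with a strap handle: rim 104 mm across outside, underside 98 mm, 58 mm tall, wall 2.5 mm, floor 3 mm; loose. z: the dish's axis, up out of the mouth; the handle points to -x; origin on the EDGE of the underside, below the handle
- dish1_base (a point): centre of the underside of dish1, 49.0 mm along +x from its body origin (same axes). Nested, each rim lies 3 mm below the next larger rim, with 6.5 mm side play all round; a handle passes over the larger dishes' rims, but would clash with a larger dish's handle if laid over it: fan the handles out, about 40 degrees apart
- dish1_grip (a point): point in the middle of dish1's handle to pinch across its 14 mm width (y): 46 mm along -x and 82 mm along z from the body origin (same axes). All handles are alike: a strap 14 mm wide, 6 mm thick, rises 10 mm above the rim, then runs 64 mm outwards (-x), climbing 18 degrees
- dish2: the second largest of four round open stainless-steel dishes with a strap handle: rim 86 mm across outside, underside 80 mm, 52 mm tall, wall 2.5 mm, floor 3 mm; loose. z: the dish's axis, up out of the mouth; the handle points to -x; origin on the EDGE of the underside, below the handle
- dish2_base (a point): centre of the underside of dish2, 40.0 mm along +x from its body origin (same axes)
- dish2_grip (a point): point in the middle of dish2's handle to pinch across its 14 mm width (y): 46 mm along -x and 76 mm along z from the body origin (same axes)
- dish3: the third (second smallest) of four round open stainless-steel dishes with a strap handle: rim 68 mm across outside, underside 62 mm, 46 mm tall, wall 2.5 mm, floor 3 mm; loose. z: the dish's axis, up out of the mouth; the handle points to -x; origin on the EDGE of the underside, below the handle
- dish3_base (a point): centre of the underside of dish3, 31.0 mm along +x from its body origin (same axes)
- dish3_grip (a point): point in the middle of dish3's handle to pinch across its 14 mm width (y): 46 mm along -x and 70 mm along z from the body origin (same axes)
- dish4: the smallest of four round open stainless-steel dishes with a strap handle: rim 50 mm across outside, underside 44 mm, 40 mm tall, wall 2.5 mm, floor 3 mm; loose. z: the dish's axis, up out of the mouth; the handle points to -x; origin on the EDGE of the underside, below the handle
- dish4_base (a point): centre of the underside of dish4, 22.0 mm along +x from its body origin (same axes)
- dish4_grip (a point): point in the middle of dish4's handle to pinch across its 14 mm width (y): 46 mm along -x and 64 mm along z from the body origin (same axes)
- rack: white sloping stock rack, fixed. Shelf 470 mm wide (y), rising at 35 degrees from the front ledge (6 mm high, 30 mm above the table) to 107 mm at the back; so the dishes lean 35 degrees, mouth and handle to the front. They stand against the ledge in a row, 112 mm apart, in any order. Origin on the table under the ledge's middle; +x horizontal, front to back
- tray: white plastic tray, fixed, 200 mm (x) by 190 mm (y), rim 16 mm high, walls 4 mm; origin at the centre of its underside on the table
- tray_in (a point): centre of the tray's inner floor, 4 mm above the table; tray axes
- tube_rack: bystander, loose: white rack of purple-capped sample tubes, 80 x 150 mm, 82 mm tall, beyond the tray; origin at the centre of its underside
- pail: bystander, loose: orange waste pail, 104 mm across the mouth, 105 mm tall, beyond the tray; origin at the centre of its underside
- marker: bystander, loose: marker pen lying on the bench, 130 mm long along its x, 15 mm thick; origin under its middle at table level

How it is judged (in metres and radians):
On the way, in this order (a step that is already met when the one before it is completed fails the run):
1. the largest dish stands flat and upright in the tray, let go (angle between dish1_base's own z axis and vertical below 0.06 rad and contact force between the fingers and dish1 below 0.1 N and linear speed of dish1 below 0.03 m/s and z of dish1_base in the frame of tray_in between -0.003 and 0.004 m and horizontal distance between dish1_base and tray_in below 0.06 m), for 0.2 s.
2. the second largest dish stands flat on the floor of the next larger one, let go (angle between dish2_base's own z axis and vertical below 0.06 rad and contact force between the fingers and dish2 below 0.1 N and linear speed of dish2 below 0.03 m/s and z of dish2_base in the frame of dish1_base between 0 and 0.006 m and horizontal distance between dish2_base and dish1_base below 0.012 m), for 0.2 s.
3. the third (second smallest) dish stands flat on the floor of the next larger one, let go (angle between dish3_base's own z axis and vertical below 0.06 rad and contact force between the fingers and dish3 below 0.1 N and linear speed of dish3 below 0.03 m/s and z of dish3_base in the frame of dish2_base between 0 and 0.006 m and horizontal distance between dish3_base and dish2_base below 0.012 m), for 0.2 s.
4. the smallest dish stands flat on the floor of the next larger one, let go (angle between dish4_base's own z axis and vertical below 0.06 rad and contact force between the fingers and dish4 below 0.1 N and linear speed of dish4 below 0.03 m/s and z of dish4_base in the frame of dish3_base between 0 and 0.006 m and horizontal distance between dish4_base and dish3_base below 0.012 m), for 0.2 s.
At the end, for the whole second after the job is handed in: All let go, at rest and upright within 3.4 degrees: the largest dish on the tray floor, centre within 60 mm of the tray centre; each smaller dish on the floor of the next larger (underside 0 to 6 mm above the larger one's underside, 3 mm when seated; centres within 12 mm) (all of step 1 and all of step 2 and all of step 3 and all of step 4); the robot touches nothing.
It fails at once if a dish is let fall or flung: it moves faster than 0.5 m/s (a fall of about 13 mm) while the fingers do not touch it ((contact force between the fingers and dish1 below 0.05 N and linear speed of dish1 above 0.5 m/s) or (contact force between the fingers and dish2 below 0.05 N and linear speed of dish2 above 0.5 m/s) or (contact force between the fingers and dish3 below 0.05 N and linear speed of dish3 above 0.5 m/s) or (contact force between the fingers and dish4 below 0.05 N and linear speed of dish4 above 0.5 m/s)).
It fails at once if the tube rack is shifted by more than 20 mm (distance of tube_rack from where it was at the start of the episode above 0.02 m).
It fails at once if the pail is shifted by more than 20 mm (distance of pail from where it was at the start of the episode above 0.02 m).
It fails at once if the marker is shifted by more than 20 mm (distance of marker from where it was at the start of the episode above 0.02 m).
It also fails if it takes over 72 s, if anything falls off the work surface, if the arm or the gripper's body presses on something with over 40 N, if the wrist force passes 120 N, or if a joint passes its speed limit or range.

### The arm

A 6-joint arm with a two-finger parallel gripper is mounted at the origin on the work surface. World frame = base frame: x ahead of the robot, y to its left, z up, the work surface at z = 0. Lengths are in mm, angles in rad, forces in N, time in s.
With the tool pointing down it reaches from about 375 to 900 mm from the base axis. Payload 3.1 kg.
Tool frame: the origin (TCP) lies at the very end of the fingers, on their centre line; the grasp point (between the pads) lies r.tcp_to_grasp behind it (r.tcp_to_grasp is the distance from the TCP to the grasp point, in mm); z points along the fingers, y is the line along which they close (so a half turn about z gives the same grasp; the last joint's range is limited). The gripper opens to 85 mm and grips with 20 to 120 N. Pads are 22 mm wide; open, the fingers measure 114 mm over their backs; the gripper's body (76 mm by 85 mm) begins 54 mm behind the grasp point. The pads swing forward as they close: fully open they stand 13 mm farther back than shut.
Start: joints at [-1.294, 0.527, 1.433, -0, 1.181, -0.178], TCP at [275.131, -561.159, 231.31] pointing down, gripper open.
Joint ranges: [-3.08, 3.08], [-0.75, 2.2], [0.22, 2.44], [-1.43, 4.57], [0, 2.65], [-2.85, 2.85]. Speed limits (rad/s): [2.79, 2.79, 3.14, 3.14, 3.14, 3.14].

### API

Orientations are given as a unit quaternion [w, x, y, z].
In Python, from plant import read_state, viewer, r gives the robot as it stands. The module is installed in compiled form; this text tells all that it offers.
- The arm moves only by the tool send_rows, never from a script. Its argument "deltas" is a list of rows, each a list of 5 numbers: the shift along the tool's x, y, z in cm, then the turn about the tool's z in degrees, then the finger opening in cm, from 0 to 8.54. In form: [[x, y, z, spin, gripper], ...]. A call has 1 to 20 rows; each row shifts and turns the commanded pose from where the row before left it, along the tool's axes as they then stand; what a row does not reach is not made up. A row lasts 1/8 s, in which the tool goes at most 62.5 mm and 10.7 degrees, less where a joint would pass 70% of its speed; a pose out of reach is approached as far as the arm can. A call with a gripper value outside its range is refused whole. The fingers move at their own pace and stop on an object; "grip_force" is the grip in N (left out, the last holds). Time passes only in rows, so rows that do not move let the fingers close. It gives the time, the measured TCP pose, the force, the opening and the grip force at its end, in the units of the state.
- read_state(): the state, without advancing time (a new reading comes with each control period).
- viewer.capture(name): name is "scene" or "top" or "wrist"; returns (picture, depth): 420x560x3 uint8, blue, green, red; 420x560 float32, mm along the optical axis (not along the pixel's ray), 0 where there is no reading.
- viewer.camera_info(name): a dict with "intrinsics" (3x3 intrinsics, pixels), "dist_coeffs" ([k1, k2, p1, p2, k3] as OpenCV has them; the pictures are not rectified), "T" (4x4, takes a point from camera to world coordinates). Camera axes: x right, y down, z forward; pixel columns grow to the right and rows downward; lengths in mm; the calibration is good to about 2 mm. A picture is of the moment at which its call begins: read the wrist's pose just before it. camera_info takes no time and is no camera call; for the wrist camera it gives the pose at the moment of the call.
- r.hand_in(): hands the job in; it is judged then, once.
The state is a dict: "time": time; "qpos": joint angles; "joint_vel": joint speeds; "tau": joint torques, N m; "position": TCP position; "eef_rot": TCP orientation; "contact_force": force on the tool from outside, world axes, zero at the start; "ft_torque": the same for the moment, N m; "opening": opening from 0.0 (shut) to 1.0 (fully open); "grip_force": force on a finger pad.
Only numpy, scipy, OpenCV 4.12 (cv2) and the standard library are available. Lean on these libraries where they do the work, as an engineer would, in place of code of your own. Each camera call takes 0.05 s, during which the arm holds its last target. There are 200 camera calls.

## Working session

There is one attempt and no reset: what is moved stays moved. The work goes in short steps, Python scripts to look and compute and a tool call to move; the robot and the scene stay as the last step left them, time stands still between calls to the robot, and variables do not carry over. Pictures are saved under pics/ and viewed, at most 10 in all, crops included, and the job is handed in when it is done.

Besides the shell and the picture viewer there is one more tool, called after "Emit:" by a JSON object that holds its "fn" and its "kwargs". send_rows: Moves the arm, as the interface text tells. Its arguments: {"type":"object","properties":{"deltas":{"type":"array","items":{"type":"array","items":{"type":"number"}}},"grip_force":{"type":"number"}},"required":["deltas"]}

```bash
mkdir -p pics; python3 - <<'E'
from plant import read_state, viewer, r
import cv2, numpy as np
s=read_state(); print({k:(np.round(v,3).tolist()) for k,v in s.items()}, r.tcp_to_grasp)
for n in("scene","top"):
    im,d=viewer.capture(n); cv2.imwrite(f"pics/{n}.png",im); np.save(f"{n}_d.npy",d); cv2.imwrite(f"{n}.png",im)
    c=viewer.camera_info(n); print(n,np.round(c["intrinsics"],1).tolist(),c["dist_coeffs"],np.round(c["T"],3).tolist())
E
```

```text
{'time': 0.0, 'qpos': [-1.293, 0.528, 1.434, 0.0, 1.181, -0.178], 'joint_vel': [0.001, 0.0, -0.001, 0.001, -0.0, -0.001], 'tau': [-0.0, -44.235, -17.803, -0.0, 0.008, 0.0], 'position': [274.955, -560.475, 230.339], 'eef_rot': [-0.001, 0.974, 0.226, -0.0], 'contact_force': [0.068, 0.165, -0.877], 'ft_torque': [0.06, -0.004, 0.001], 'grip_force': 0.0, 'opening': 0.997} 18.700000000000003
scene [[394.1, 0.0, 279.6], [0.0, 394.1, 211.8], [0.0, 0.0, 1.0]] [-0.11435193  0.          0.          0.          0.        ] [[0.608, 0.577, -0.545, 1115.399], [0.794, -0.447, 0.412, -367.507], [-0.006, -0.684, -0.73, 779.354], [0.0, 0.0, 0.0, 1.0]]
top [[405.2, 0.0, 281.7], [0.0, 405.2, 213.6], [0.0, 0.0, 1.0]] [-0.01311802  0.          0.          0.          0.        ] [[-0.026, -0.975, 0.222, 397.475], [-1.0, 0.026, -0.002, 17.285], [-0.004, -0.222, -0.975, 997.629], [0.0, 0.0, 0.0, 1.0]]
```

View pics/scene.png

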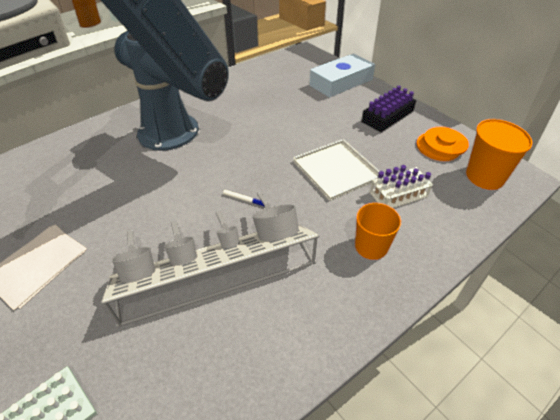

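View pics/top.png

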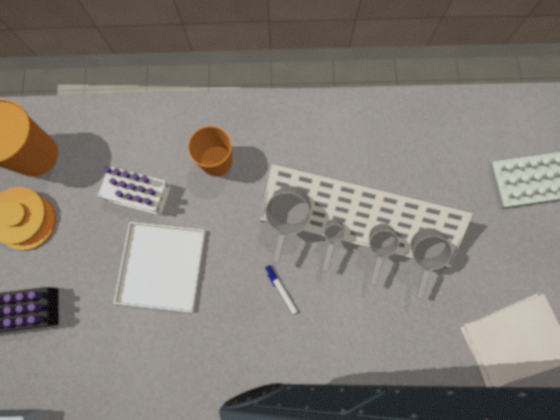

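The scene view shows the rack with four dishes, around (135,265), (180,248), (228,236) and (275,222). In the top view, dish1 is at (288,210), dish4 at (333,230), dish3 at (384,238) and dish2 at (432,250). Their handles point down and left, the tray centre is about (160,268), the marker (282,290) and the pail (212,150).

```bash
cat > h.py <<'E'
from plant import read_state, viewer, r
import cv2, numpy as np
def rays(info,px):
    K,dc,T=np.array(info["intrinsics"]),np.array(info["dist_coeffs"]),np.array(info["T"])
    u=cv2.undistortPoints(np.float64(px).reshape(-1,1,2),K,dc).reshape(-1,2)
    return T[:3,3], np.c_[u,np.ones(len(u))]@T[:3,:3].T
def plane(info,px,z):
    o,d=rays(info,px); return o+d*((z-o[2])/d[:,2])[:,None]
def bydepth(info,px,dep):
    o,d=rays(info,px); return o+d*np.asarray(dep)[:,None]
def tri(A,pa,B,pb):
    oa,da=rays(A,pa); ob,db=rays(B,pb); out=[]
    for a,b in zip(da,db):
        a=a/np.linalg.norm(a); b=b/np.linalg.norm(b)
        t=np.linalg.lstsq(np.c_[a,-b],ob-oa,rcond=None)[0]
        p,q=oa+a*t[0],ob+b*t[1]; out.append(np.r_[(p+q)/2,np.linalg.norm(p-q)])
    return np.array(out)
def project(info,P):
    Ti=np.linalg.inv(np.array(info["T"])); rv=cv2.Rodrigues(Ti[:3,:3])[0]
    return cv2.projectPoints(np.float64(P).reshape(-1,1,3),rv,Ti[:3,3],np.array(info["intrinsics"]),np.array(info["dist_coeffs"]))[0].reshape(-1,2)
def tool():
    s=read_state(); w,x,y,z=s["eef_rot"]
    X=np.array([1-2*(y*y+z*z),2*(x*y+w*z)]); return np.array(s["position"]),np.degrees(np.arctan2(X[1],X[0])),s
E
python3 - <<'E'
from h import *
im=cv2.imread("top.png"); d=np.load("top_d.npy"); c=viewer.camera_info("top")
# tray: bright low-saturation, rectangle
hsv=cv2.cvtColor(im,cv2.COLOR_BGR2HSV); m=((hsv[...,2]>175)&(hsv[...,1]<60)).astype(np.uint8)*255
cs,_=cv2.findContours(cv2.morphologyEx(m,cv2.MORPH_CLOSE,np.ones((5,5))),cv2.RETR_EXTERNAL,cv2.CHAIN_APPROX_SIMPLE)
for k in cs:
    if cv2.contourArea(k)>1500:
        b=cv2.boxPoints(cv2.minAreaRect(k)); P=plane(c,b,16); print(cv2.contourArea(k),b.round(0).tolist(),P[:,:2].round(0).tolist(),P.mean(0).round(1), [round(float(np.linalg.norm(P[i]-P[i-1]))) for i in range(4)])
pts=[(288,210),(333,230),(384,238),(432,250),(279,258),(328,265),(377,280),(424,293),(281,245),(330,252),(379,268),(427,280)]
dep=[d[v,u] for u,v in pts]
print(bydepth(c,pts,dep).round(0)); print(plane(c,pts[4:8],71).round(0))
g=[(160,268),(212,150),(133,190),(282,290)]; print(bydepth(c,g,[d[v,u] for u,v in g]).round(0))
cw=viewer.camera_info("wrist"); print(np.round(cw["T"],3).tolist(),np.round(cw["intrinsics"],0).tolist()); 
cv2.imwrite("pics/top_crop.png",cv2.resize(im[180:320,240:480],(720,420),interpolation=cv2.INTER_CUBIC))
E
```

```text
4884.5 [[459.0, 326.0], [545.0, 289.0], [572.0, 352.0], [486.0, 389.0]] [[340.0, -393.0], [419.0, -610.0], [273.0, -649.0], [200.0, -438.0]] [ 308.2 -522.3   16. ] [147, 231, 151, 224]
5754.5 [[113.0, 303.0], [125.0, 218.0], [204.0, 229.0], [192.0, 314.0]] [[414.0, 421.0], [620.0, 405.0], [586.0, 209.0], [384.0, 234.0]] [500.9 317.2  16. ] [190, 207, 199, 204]
5920.5 [[258.0, 219.0], [271.0, 163.0], [472.0, 213.0], [458.0, 268.0]] [[609.0, 75.0], [753.0, 39.0], [611.0, -457.0], [475.0, -407.0]] [ 611.8 -187.4   16. ] [500, 149, 516, 145]
2710.0 [[492.0, 161.0], [559.0, 152.0], [565.0, 197.0], [499.0, 206.0]] [[744.0, -527.0], [766.0, -705.0], [645.0, -699.0], [625.0, -527.0]] [ 694.7 -614.4   16. ] [119, 179, 121, 174]
[[ 621.    0.   54.]
 [ 572. -107.   38.]
 [ 548. -226.   45.]
 [ 516. -336.   47.]
 [ 513.   25.   -2.]
 [ 487.  -88.   55.]
 [ 452. -212.    1.]
 [ 418. -323.    0.]
 [ 532.   19.   82.]
 [ 516.  -93.   65.]
 [ 476. -203.   69.]
 [ 445. -307.   76.]]
[[ 504.   25.   71.]
 [ 485.  -87.   71.]
 [ 449. -196.   71.]
 [ 417. -299.   71.]]
[[495. 317.   5.]
 [798. 193.   5.]
 [683. 378.  46.]
 [434.  20.  15.]]
[[0.44, -0.851, -0.287, 348.005], [-0.898, -0.417, -0.139, -524.337], [-0.001, 0.319, -0.948, 374.591], [0.0, 0.0, 0.0, 1.0]] [[371.0, 0.0, 277.0], [0.0, 371.0, 208.0], [0.0, 0.0, 1.0]]
```

View pics/top_crop.png

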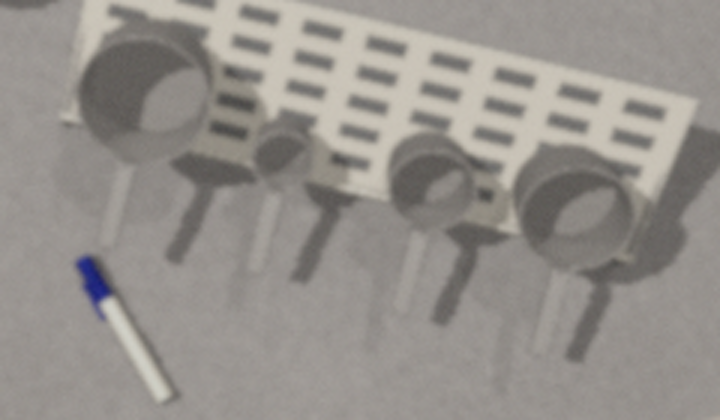

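The crop confirms the handles as straight grey straps, for example dish1 from crop (120,168) to (107,243) and dish2 from (556,270) to (540,350). I'll move the wrist camera over the row for a closer two-view measurement.

Emit:
{"fn": "send_rows", "kwargs": {"deltas": [[0, 0, -0.5, 10.4, 6], [0, 0, -0.5, 10.4, 6], [0, 0, -0.5, 10.4, 6], [0, 0, -0.5, 10.3, 6], [1.1, -4.9, 0, 0, 4], [1.1, -4.9, 0, 0, 4], [1.1, -4.9, 0, 0, 4], [1.1, -4.9, 0, 0, 4], [1.1, -4.9, 0, 0, 4], [1.1, -4.9, 0, 0, 4], [1.1, -4.9, 0, 0, 4], [0, 0, 0, 0, 4], [0, 0, 0, 0, 4]]}}

```text
time: 1.72
position: [440.3, -251.1, 251.2]
eef_rot: [0.0, 0.991, -0.133, -0.0]
contact_force: [0.4, -0.5, -0.4]
opening: 0.464
grip_force: 0.0
```

```bash
cat > snap.py <<'E'
import sys; from h import *; import pickle
n=sys.argv[1]; p,y,s=tool(); c=viewer.camera_info("wrist"); im,d=viewer.capture("wrist")
cv2.imwrite(f"pics/{n}.png",im); pickle.dump((c,im,d,p,y),open(f"{n}.pkl","wb")); print(n,s["time"],p.round(1),round(y,2),np.round(s["qpos"],2),s["opening"])
E
python3 snap.py w1
```

```text
w1 1.725 [ 440.3 -251.1  251.2] -15.34 [-0.74  0.34  1.7  -0.    1.1   1.1 ] 0.46420498877734745
```

Emit:
{"fn": "send_rows", "kwargs": {"deltas": [[0, -5.6, 0, 0, 4], [0, -5.6, 0, 0, 4], [0, 0, 0, 0, 4], [0, 0, 0, 0, 4]]}}

```text
time: 2.28
position: [470.1, -144.3, 251.4]
eef_rot: [0.0, 0.991, -0.134, 0.0]
contact_force: [-0.9, -0.6, 0.8]
opening: 0.468
grip_force: 0.0
```

```bash
python3 snap.py w2
```

```text
w2 2.275 [ 470.1 -144.3  251.4] -15.44 [-0.53  0.32  1.74 -0.    1.08  1.32] 0.4682849345056695
```

Emit:
{"fn": "send_rows", "kwargs": {"deltas": [[0, -5.6, 0, 0, 4], [0, -5.6, 0, 0, 4], [0, 0, 0, 0, 4], [0, 0, 0, 0, 4]]}}

```text
time: 2.82
position: [499.9, -36.4, 251.2]
eef_rot: [0.0, 0.991, -0.134, 0.0]
contact_force: [0.3, 0.2, -0.0]
opening: 0.472
grip_force: 0.0
```

```bash
python3 snap.py w3; python3 -c "
import cv2,numpy as np
a=[cv2.resize(cv2.imread(f'pics/w{i}.png'),(400,300)) for i in (1,2,3)]
cv2.imwrite('pics/m.png',np.vstack([np.hstack(a[:2]),np.hstack([a[2],a[2]*0])]))"
```

```text
w3 2.825 [499.9 -36.4 251.2] -15.46 [-0.3   0.34  1.71 -0.    1.09  1.55] 0.47165883411321746
```

View pics/m.png

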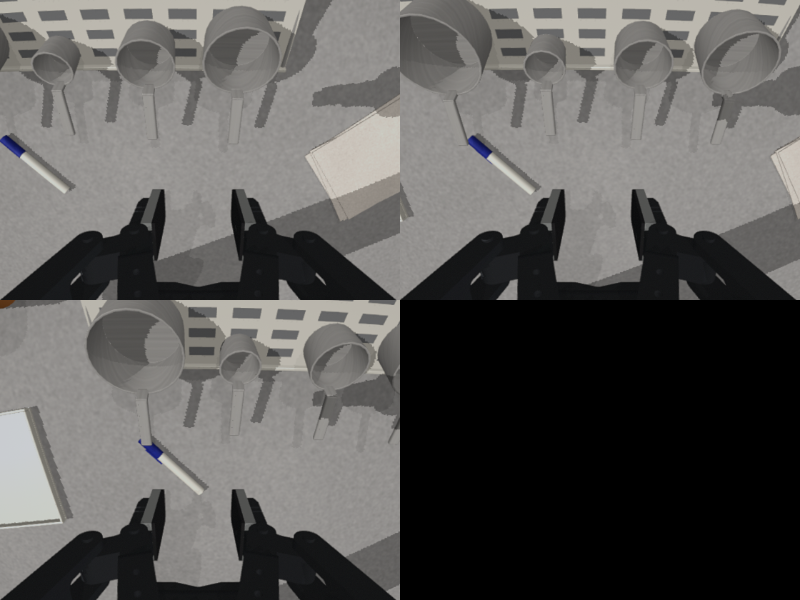

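Montage (each panel at 0.71 scale, all rims in a row):
- **w1:** dish4, dish3 and dish2, with handles ending near (72,135), (153,138) and (236,142).
- **w3:** dish1's handle ends near (147,443) in the montage, with the marker cap just under its tip on the table.

Next I'll segment the handles.

```bash
cat > meas.py <<'E'
from h import *; import pickle
res={}
for n in("w1","w2","w3"):
    c,im,d,p,y=pickle.load(open(f"{n}.pkl","rb"))
    v,u=np.mgrid[0:420,0:560]; P=bydepth(c,np.c_[u.ravel(),v.ravel()],d.ravel()).reshape(420,560,3)
    th=np.radians(-15.4); X=np.array([np.cos(th),np.sin(th),0]); Y=np.array([-np.sin(th),np.cos(th),0])
    xr=P@X
    # handle pixels: above table, in front of the rims, not gripper
    m=((P[...,2]>38)&(P[...,2]<110)&(d>0)&(v<285)).astype(np.uint8)
    # thin structures only: remove the dish bodies by opening
    body=cv2.dilate(cv2.morphologyEx(m,cv2.MORPH_OPEN,np.ones((27,27),np.uint8)),np.ones((5,5),np.uint8))
    k=m&(1-body)
    nl,lab,st,ce=cv2.connectedComponentsWithStats(k,connectivity=8)
    for i in range(1,nl):
        if st[i,4]<200 or st[i,0]<=0 or st[i,0]+st[i,2]>=560 or st[i,1]<=30 or st[i,3]<40: continue
        Q=P[lab==i]; q=Q.mean(0); w,V=np.linalg.eigh(np.cov(Q.T)); a=V[:,2]*np.sign(V[2,2]); t=(Q-q)@a
        print(n,"px",ce[i].round(0),st[i],"mean",q.round(1),"axis yaw",round(float(np.degrees(np.arctan2(a[1],a[0]))),1),"elev",round(float(np.degrees(np.arcsin(a[2]))),1),"t",np.percentile(t,[1,99]).round(0),"tip",(q+a*np.percentile(t,1)).round(1))
    # rack front ledge
E
python3 meas.py
python3 - <<'E'
from h import *; import pickle
# cross-check: ledge line & row direction from rack front corners in w2 (plane 36) via white mask
c,im,d,p,y=pickle.load(open("w2.pkl","rb"))
v,u=np.mgrid[0:420,0:560]; P=bydepth(c,np.c_[u.ravel(),v.ravel()],d.ravel()).reshape(420,560,3)
hsv=cv2.cvtColor(im,cv2.COLOR_BGR2HSV)
pts=[]
for cc in range(130,540,4):
    col=np.where((hsv[:150,cc,2]>150)&(P[:150,cc,2]>20)&(P[:150,cc,2]<60))[0]
    if len(col): pts.append(P[col.max(),cc])
pts=np.array(pts); print(len(pts),np.median(pts[:,2]).round(1))
vx,vy,x0,y0=cv2.fitLine(pts[:,:2].astype(np.float32),cv2.DIST_HUBER,0,.01,.01).ravel(); print("ledge",vx,vy,x0,y0,np.degrees(np.arctan2(vy,vx)))
E
```

```text
w1 px [329. 165.] [ 318  131   23   71 1140] mean [ 440.  -298.7   75.3] axis yaw -16.3 elev 15.1 t [-37.  30.] tip [ 405.9 -288.8   65.7]
w2 px [208. 110.] [ 172   52   77  138 3525] mean [ 543.  -101.6   61.5] axis yaw 157.6 elev 1.2 t [-50.  71.] tip [ 589.  -120.6   60.5]
w3 px [436.  95.] [426  79  18  42 430] mean [ 534.4 -186.4   72.4] axis yaw 43.3 elev 58.9 t [-36.  19.] tip [ 520.8 -199.2   41.5]
w3 px [202. 163.] [ 186  126   42   78 1295] mean [531.8  21.9  79.9] axis yaw -18.8 elev 11.4 t [-40.  32.] tip [495.   34.5  72. ]
w3 px [455. 160.] [ 438  126   34   70 1133] mean [ 473.2 -196.4   70.3] axis yaw -16.3 elev 14.9 t [-37.  30.] tip [ 439.3 -186.6   61. ]
56 35.6
ledge 0.2831469 0.9590766 544.407 -150.40123 73.55189
```

```bash
cat > meas2.py <<'E'
from h import *; import pickle
th=np.radians(-16.4); X=np.array([np.cos(th),np.sin(th),0]); Y=np.array([-np.sin(th),np.cos(th),0]); O=np.array([544.4,-150.4,0])
for n in("w1","w2","w3"):
    c,im,d,p,y=pickle.load(open(f"{n}.pkl","rb"))
    v,u=np.mgrid[0:420,0:560]; P=bydepth(c,np.c_[u.ravel(),v.ravel()],d.ravel()).reshape(420,560,3)
    xr=(P-O)@X
    m=((P[...,2]>45)&(P[...,2]<105)&(d>0)&(v<285)&(xr<-58)&(xr>-140)).astype(np.uint8)
    nl,lab,st,ce=cv2.connectedComponentsWithStats(m,connectivity=8)
    for i in range(1,nl):
        if st[i,4]<150: continue
        Q=P[lab==i]; R=np.c_[(Q-O)@X,(Q-O)@Y,Q[:,2]]
        f=np.polyfit(R[:,0],R[:,2],1); g=np.polyfit(R[:,0],R[:,1],1)
        y0,y1=np.percentile(R[:,1],[2,98])
        print(n,ce[i].round(0),"tip x",np.percentile(R[:,0],1).round(1),"y",R[:,1].mean().round(1),(y0.round(1),y1.round(1)),"slope",f[0].round(3),"z@-84",np.polyval(f,-84).round(1),"skew",g[0].round(3),"world@-84",(O+X*-84+Y*R[:,1].mean()).round(1))
E
python3 meas2.py
```

```text
w1 [ 94. 174.] tip x -87.8 y 46.6 (np.float64(40.6), np.float64(54.0)) slope 0.302 z@-84 56.2 skew -0.012 world@-84 [477. -82.   0.]
w1 [212. 178.] tip x -91.5 y -66.5 (np.float64(-73.0), np.float64(-59.5)) slope 0.295 z@-84 62.2 skew 0.006 world@-84 [ 445.  -190.5    0. ]
w1 [327. 183.] tip x -94.1 y -171.8 (np.float64(-178.7), np.float64(-165.3)) slope 0.304 z@-84 68.0 skew 0.007 world@-84 [ 415.3 -291.5    0. ]
w2 [210. 174.] tip x -88.5 y 47.3 (np.float64(40.8), np.float64(54.2)) slope 0.298 z@-84 56.4 skew 0.003 world@-84 [477.2 -81.3   0. ]
w2 [ 82. 182.] tip x -99.5 y 161.6 (np.float64(155.7), np.float64(169.2)) slope 0.315 z@-84 74.0 skew -0.003 world@-84 [509.5  28.4   0. ]
w2 [331. 179.] tip x -91.3 y -64.9 (np.float64(-71.9), np.float64(-58.4)) slope 0.306 z@-84 62.2 skew 0.001 world@-84 [ 445.5 -189.     0. ]
w2 [446. 184.] tip x -93.7 y -171.2 (np.float64(-178.5), np.float64(-165.3)) slope 0.311 z@-84 67.8 skew -0.011 world@-84 [ 415.5 -290.9    0. ]
w3 [328. 174.] tip x -88.7 y 48.9 (np.float64(42.0), np.float64(55.5)) slope 0.311 z@-84 56.4 skew 0.006 world@-84 [477.6 -79.7   0. ]
w3 [203. 182.] tip x -99.7 y 162.3 (np.float64(155.9), np.float64(169.4)) slope 0.306 z@-84 74.4 skew 0.008 world@-84 [509.6  29.    0. ]
w3 [450. 179.] tip x -91.0 y -64.4 (np.float64(-71.9), np.float64(-58.5)) slope 0.322 z@-84 62.0 skew -0.005 world@-84 [ 445.6 -188.5    0. ]
w3 [553. 188.] tip x -93.8 y -168.7 (np.float64(-177.2), np.float64(-164.7)) slope 0.247 z@-84 67.7 skew 0.177 world@-84 [ 416.2 -288.5    0. ]
```

Emit:
{"fn": "send_rows", "kwargs": {"deltas": [[0.45, -3.3, 0, 0.9, 4], [0.45, -3.3, 2, 0, 4], [0, 0, 5, 0, 4], [0, 0, 5, 0, 4], [0, 0, 4, 0, 4], [0, 0, 2.3, 0, 4], [0, 0, 1, 0, 4], [0, 0, 0, 0, 4], [0, 0, 0, 0, 0.5], [0, 0, 0, 0, 0.5], [0, 0, 0, 0, 0.5], [0, 0, 0, 0, 0.5], [0, 0, 0, 0, 0.5], [0, 0, 0, 0, 0.5]], "grip_force": 25}}

```text
time: 4.62
position: [526.8, 26.1, 58.6]
eef_rot: [0.0, 0.99, -0.142, 0.0]
contact_force: [0.8, -1.1, 2.2]
opening: 0.158
grip_force: 27.3
```

```bash
python3 snap.py g1
```

```text
g1 4.625 [526.8  26.1  58.6] -16.28 [-0.16  0.67  1.81 -0.    0.66  1.69] 0.15753863736633975
```

View pics/g1.png

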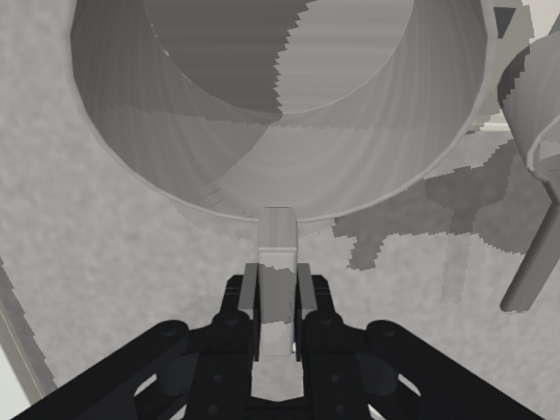

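The pads are squarely on dish1's handle at (278,300) and the dish still leans on the rack. Next is a slow lift at low grip so the rear edge stays on the slope and the dish swings level.

Emit:
{"fn": "send_rows", "kwargs": {"deltas": [[0, 0, -0.8, 0, 0.5], [0.1, 0, -0.8, 0, 0.5], [0.2, 0, -0.8, 0, 0.5], [0.2, 0, -0.8, 0, 0.5], [0.2, 0, -0.8, 0, 0.5], [0.2, 0, -0.8, 0, 0.5], [0, 0, 0, 0, 0.5]]}}

```text
time: 5.55
position: [535.9, 23.5, 107.1]
eef_rot: [0.0, 0.99, -0.142, 0.001]
contact_force: [-0.3, 0.5, -1.5]
opening: 0.153
grip_force: 26.7
```

```bash
cat > tilt.py <<'E'
# lean of the held dish from the depth of its rim (topmost points) and floor in the wrist view
import sys; from h import *; import pickle
n=sys.argv[1]; c,im,d,p,y=pickle.load(open(f"{n}.pkl","rb"))
th=np.radians(y); X=np.array([np.cos(th),np.sin(th),0]); Y=np.array([np.sin(th),-np.cos(th),0])
v,u=np.mgrid[0:420,0:560]; P=bydepth(c,np.c_[u.ravel(),v.ravel()],d.ravel()).reshape(420,560,3)
x=(P-p)@X; yy=(P-p)@Y; z=P[...,2]-p[2]
# strap top, on the tool's centre plane, between the pads and the rim
m=(d>0)&(abs(yy)<6)&(x>-12)&(x<30)&(z>0)&(z<60)
if m.sum()>20:
    f=np.polyfit(x[m],z[m],1); f=np.polyfit(x[m][abs(z[m]-np.polyval(f,x[m]))<2],z[m][abs(z[m]-np.polyval(f,x[m]))<2],1)
    print("strap slope deg",round(float(np.degrees(np.arctan(f[0]))),1),"lean from upright",round(float(np.degrees(np.arctan(f[0])))+18,1),"top z at x=0 over tcp",round(float(f[1]),1))
# profile along the centre plane
for a in range(0,180,12):
    q=(d>0)&(abs(yy)<4)&(abs(x-a)<3)&(v<300)
    if q.sum(): print(a,np.percentile(z[q],[5,50,95]).round(0),end="; ")
E
python3 snap.py g2; python3 tilt.py g2; python3 tilt.py g1
```

```text
g2 5.55 [535.9  23.5 107.1] -16.29 [-0.16  0.59  1.77  0.    0.78  1.69] 0.15285710887948778
strap slope deg 14.9 lean from upright 32.9 top z at x=0 over tcp 20.7
0 [21. 21. 21.]; 12 [23. 24. 25.]; 24 [26. 27. 28.]; 36 [12. 17. 21.]; 48 [-4. -0.  4.]; 60 [-20. -16. -12.]; 72 [-25. -23. -21.]; 84 [-17. -15. -13.]; 96 [-9. -7. -5.]; 108 [-2.  1.  3.]; strap slope deg 16.7 lean from upright 34.7 top z at x=0 over tcp 20.8
0 [20. 21. 21.]; 12 [24. 25. 26.]; 24 [27. 28. 29.]; 36 [14. 18. 22.]; 48 [-1.  2.  6.]; 60 [-16. -12.  -9.]; 72 [-23. -21. -19.]; 84 [-15. -13. -10.]; 96 [-6. -4. -2.]; 108 [2. 4. 5.];
```

The dish is light (about 1.5 N) and stays rigid in the pinch, still leaning 33°. I'll level it by pressing the handle tip down on the rack's back edge as a lever, so I need to locate that edge.

```bash
python3 - <<'E'
from h import *
im=cv2.imread("top.png"); d=np.load("top_d.npy"); c=viewer.camera_info("top"); hsv=cv2.cvtColor(im,cv2.COLOR_BGR2HSV)
th=np.radians(-16.4); X=np.array([np.cos(th),np.sin(th),0]); Y=np.array([-np.sin(th),np.cos(th),0]); O=np.array([544.4,-150.4,0])
out=[]
for u in range(285,462,6):
    col=np.where((hsv[150:260,u,2]>165)&(hsv[150:260,u,1]<60))[0]
    if len(col):
        v=150+col.min(); q=bydepth(c,[(u,v+1)],[d[v+2,u]])[0]; out.append(np.r_[(q-O)@X,(q-O)@Y,q[2]])
        P=plane(c,[(u,v)],107)[0]; out[-1]=np.r_[out[-1],(P-O)@X,(P-O)@Y]
print(np.array(out)[::3].round(1))
# rack y-extent and table edge, pail
print(bydepth(c,[(271,163),(470,213)],[d[166,274],d[216,466]]).round(0))
m=((hsv[...,0]<18)&(hsv[...,1]>150)).astype(np.uint8); n,l,st,ce=cv2.connectedComponentsWithStats(m)
for i in range(1,n):
    if st[i,4]>300: print(st[i],ce[i].round(), plane(c,[ce[i]],105).round(0), plane(c,[(st[i][0],ce[i][1]),(st[i][0]+st[i][2],ce[i][1])],105).round(0).tolist())
# interference: arm pose history
E
```

```text
[[ 113.1  195.8  106.6  115.3  196.4]
 [ 114.8  153.2  105.2  116.6  153.7]
 [ 115.2  110.7  107.7  117.8  111.2]
 [ 114.1   67.9  108.   116.7   68.4]
 [ 114.8   26.1  109.4  118.    26.4]
 [ 114.7  -16.6  106.6  116.9  -16. ]
 [ 116.8  -58.7  104.2  118.2  -57.7]
 [ 115.1 -100.3  106.1  117.1  -99.6]
 [ 115.4 -140.8  108.8  118.4 -140.9]
 [ 115.5 -183.4  105.5  117.3 -182.5]]
[[ 722.   38.  105.]
 [ 591. -411.  102.]]
[   0  100   58   76 1834] [ 32. 150.] [[770. 602. 105.]] [[772.0, 678.0, 105.0], [768.0, 540.0, 105.0]]
[ 189  127   43   49 1584] [211. 150.] [[758. 177. 105.]] [[759.0, 230.0, 105.0], [757.0, 128.0, 105.0]]
[ 17 196  39  50 577] [ 43. 225.] [[589. 556. 105.]] [[591.0, 616.0, 105.0], [588.0, 526.0, 105.0]]
```

Emit:
{"fn": "send_rows", "kwargs": {"deltas": [[0, 0, -1.5, 0, 0.5], [0, 0, -2.5, 0, 0.5], [0.5, 0, -2.0, 0, 0.5], [2, 0.2, 0, 0, 0.5], [3, 0.4, 0, 0, 0.5], [3, 0.4, 0, 0, 0.5], [3, 0.4, 0, 0, 0.5], [3, 0.4, 0, 0, 0.5], [3, 0.2, 0, 0, 0.5], [2.1, 0, 0, 0, 0.5], [0, 0, 1.5, 0, 0.5], [0, 0, 2.5, 0, 0.5], [0, 0, 1.6, 0, 0.5], [0, 0, 0, 0, 0.5]], "grip_force": 30}}

```text
time: 7.35
position: [715.2, -49.8, 107.9]
eef_rot: [-0.0, 0.99, -0.142, -0.003]
contact_force: [0.6, -0.2, -2.8]
opening: 0.151
grip_force: 29.5
```

```bash
python3 snap.py g3; python3 tilt.py g3
```

```text
g3 7.35 [715.2 -49.8 107.9] -16.27 [-0.22  0.79  1.27  0.    1.09  1.63] 0.15121326839567806
strap slope deg 10.1 lean from upright 28.1 top z at x=0 over tcp 20.3
0 [20. 20. 21.]; 12 [22. 23. 24.]; 24 [24. 25. 26.]; 36 [ 7. 13. 18.]; 48 [-12.  -8.  -4.]; 60 [-32. -27. -23.]; 72 [-29. -27. -26.]; 84 [-23. -21. -19.]; 96 [-16. -14. -12.]; 108 [-10.  -8.  -6.];
```

View pics/g3.png

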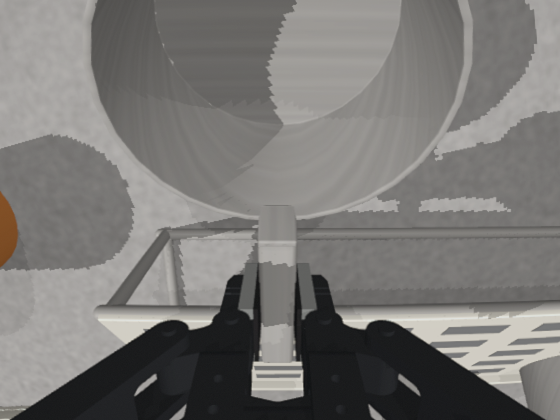

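```bash
python3 - <<'E'
from h import *; import pickle
c,im,d,p,y=pickle.load(open("g3.pkl","rb"))
th=np.radians(-16.4); X=np.array([np.cos(th),np.sin(th),0]); Y=np.array([-np.sin(th),np.cos(th),0]); O=np.array([544.4,-150.4,0])
px=[(400,232),(450,232),(330,232),(165,235),(140,268),(400,308),(200,309),(278,345),(278,330),(400,312)]
for u,v in px:
    w=d[v-2:v+3,u]; q=bydepth(c,[(u,v)],[w[w>0].min()])[0]; print((u,v),((q-O)@X).round(1),((q-O)@Y).round(1),q[2].round(1))
E
```

```text
(400, 232) 116.4 57.0 9.9
(450, 232) 116.5 20.5 10.4
(330, 232) 116.3 107.1 9.5
(165, 235) 116.6 222.3 16.2
(140, 268) 117.2 222.7 65.6
(400, 308) 117.5 87.0 104.9
(200, 309) 117.3 180.6 105.0
(278, 345) 113.1 144.3 124.8
(278, 330) 122.0 144.4 126.4
(400, 312) 116.6 87.5 106.7
```

Emit:
{"fn": "send_rows", "kwargs": {"deltas": [[0, 0, 1.0, 0, 0.5], [0, 0, 0.3, 0, 0.5], [0, 0, 0.3, 0, 0.5], [0, 0, 0.3, 0, 0.5], [0, 0, 0.2, 0, 0.5], [0, 0, 0, 0, 0.5]], "grip_force": 25}}

```text
time: 8.15
position: [717.8, -50.6, 89.2]
eef_rot: [0.0, 0.99, -0.142, 0.0]
contact_force: [1.1, 0.4, -1.0]
opening: 0.158
grip_force: 29.8
```

```bash
python3 snap.py g4; python3 tilt.py g4
```

```text
g4 8.15 [717.8 -50.6  89.2] -16.28 [-0.23  0.81  1.28 -0.    1.05  1.63] 0.15772117547611708
strap slope deg -13.2 lean from upright 4.8 top z at x=0 over tcp 20.1
0 [19. 20. 21.]; 12 [16. 18. 19.]; 24 [13. 15. 16.]; 36 [-53. -36. -23.]; 48 [-53. -52. -51.]; 60 [-52. -51. -50.]; 72 [-51. -50. -49.]; 84 [-50. -48. -47.]; 96 [-48. -47. -46.]; 108 [-47. -46. -45.]; 120 [-46. -45. -44.];
```

Emit:
{"fn": "send_rows", "kwargs": {"deltas": [[0, 0, 0.2, 0, 0.5], [0, 0, 0, 0, 0.5]]}}

```text
time: 8.45
position: [717.7, -50.6, 87.3]
eef_rot: [0.0, 0.99, -0.142, 0.0]
contact_force: [1.2, 0.1, 1.6]
opening: 0.155
grip_force: 30.2
```

Emit:
{"fn": "send_rows", "kwargs": {"deltas": [[0, 0, 0, 0, 0.5], [0, 0, 0, 0, 0.5], [0.2, 0, -1.5, 0, 0.5], [0, 0, -3, 0, 0.5], [0, 0, -3.5, 0, 0.5], [-1, -0.7, -2, 0, 0.5], [-3, -2.2, 0, 0, 0.5], [-4.1, -2.9, 0, 0, 0.5], [-4.1, -2.9, 0, 0, 0.5], [-4.1, -2.9, 0, 0, 0.5], [-4.1, -2.9, 0, 0, 0.5], [-4.1, -2.9, 0, 0, 0.5], [-4.1, -2.9, 0, 0, 0.5], [-4.1, -2.9, 0, 0, 0.5], [-4.1, -2.9, 0, 0, 0.5], [-3, -2.2, 1, 0, 0.5], [-1, -0.8, 3, 0, 0.5], [0, 0, 4, 0, 0.5], [0, 0, 2, 0, 0.5], [0, 0, 0, 0, 0.5]], "grip_force": 80}}

```text
time: 10.95
position: [407.2, 342.0, 86.0]
eef_rot: [0.001, 0.99, -0.141, -0.002]
contact_force: [-0.7, -0.1, -1.8]
opening: 0.136
grip_force: 78.1
```

```bash
python3 snap.py g5; python3 tilt.py g5
```

```text
g5 10.95 [407.2 342.   86. ] -16.26 [0.49 0.63 1.78 0.   0.74 2.34] 0.13568519651962424
strap slope deg -18.8 lean from upright -0.8 top z at x=0 over tcp 20.7
0 [18. 19. 20.]; 12 [15. 17. 18.]; 24 [11. 13. 14.]; 36 [-56. -55. -54.]; 48 [-56. -55. -54.]; 60 [-56. -55. -54.]; 72 [-55. -54. -53.]; 84 [-55. -54. -53.]; 96 [-55. -54. -52.]; 108 [-54. -53. -52.]; 120 [-54. -53. -52.];
```

View pics/g5.png

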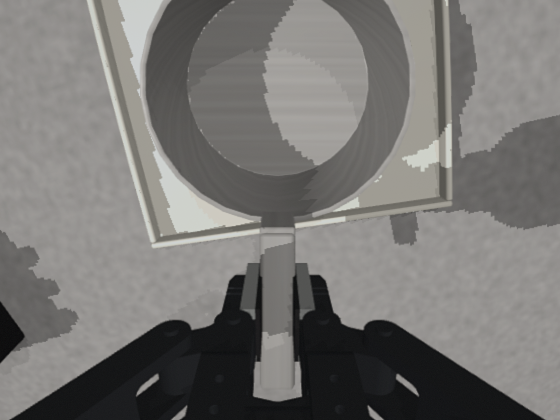

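Dish1 hangs level (about 1°) over the tray: rim centre near (278,90), inside the tray walls. I'll lower it to contact.

Emit:
{"fn": "send_rows", "kwargs": {"deltas": [[0, 0, 0.6, 0, 0.5], [0, 0, 0.4, 0, 0.5], [0, 0, 0.2, 0, 0.5], [0, 0, 0.2, 0, 0.5], [0, 0, 0, 0, 0.5]], "grip_force": 40}}

```text
time: 11.62
position: [409.5, 342.6, 73.3]
eef_rot: [0.0, 0.99, -0.142, -0.0]
contact_force: [0.3, -0.9, -2.1]
opening: 0.134
grip_force: 78.2
```

Emit:
{"fn": "send_rows", "kwargs": {"deltas": [[0, 0, 0.1, 0, 0.5], [0, 0, 0.1, 0, 0.5], [0, 0, 0.1, 0, 0.5], [0, 0, 0, 0, 0.5]], "grip_force": 25}}

```text
time: 12.12
position: [409.5, 342.6, 70.2]
eef_rot: [0.0, 0.99, -0.142, -0.0]
contact_force: [-0.9, -0.2, -2.3]
opening: 0.142
grip_force: 78.2
```

```bash
python3 snap.py g6; python3 tilt.py g6
```

```text
g6 12.125 [409.5 342.6  70.2] -16.29 [0.49 0.66 1.79 0.   0.7  2.34] 0.14227988096346242
strap slope deg -18.8 lean from upright -0.8 top z at x=0 over tcp 20.7
0 [18. 19. 20.]; 12 [15. 17. 18.]; 24 [11. 13. 14.]; 36 [-56. -55. -54.]; 48 [-56. -55. -54.]; 60 [-56. -55. -54.]; 72 [-55. -54. -53.]; 84 [-55. -54. -53.]; 96 [-54. -53. -52.]; 108 [-54. -53. -52.]; 120 [-54. -53. -52.];
```

Emit:
{"fn": "send_rows", "kwargs": {"deltas": [[0, 0, 0.1, 0, 0.5], [0, 0, 0.1, 0, 0.5], [0, 0, 0.1, 0, 0.5], [0, 0, 0, 0, 0.5]]}}

```text
time: 12.68
position: [409.4, 342.6, 67.2]
eef_rot: [0.0, 0.99, -0.142, -0.0]
contact_force: [-0.2, 0.4, -2.9]
opening: 0.14
grip_force: 78.2
```

Emit:
{"fn": "send_rows", "kwargs": {"deltas": [[0, 0, 0.1, 0, 0.5], [0, 0, 0.1, 0, 0.5], [0, 0, 0.1, 0, 0.5], [0, 0, 0, 0, 0.5]]}}

```text
time: 13.18
position: [409.4, 342.6, 64.2]
eef_rot: [0.0, 0.99, -0.142, -0.0]
contact_force: [0.1, 0.0, -2.1]
opening: 0.138
grip_force: 78.2
```

Emit:
{"fn": "send_rows", "kwargs": {"deltas": [[0, 0, 0.1, 0, 0.5], [0, 0, 0.1, 0, 0.5], [0, 0, 0.1, 0, 0.5], [0, 0, 0, 0, 0.5]]}}

```text
time: 13.68
position: [408.6, 343.1, 63.3]
eef_rot: [-0.0, 0.99, -0.142, -0.0]
contact_force: [-5.2, -0.1, 14.6]
opening: 0.139
grip_force: 79.8
```

Emit:
{"fn": "send_rows", "kwargs": {"deltas": [[0, 0, 0.1, 0, 0.5], [0, 0, 0.1, 0, 0.5], [0, 0, 0, 0, 0.5]]}}

```text
time: 14.05
position: [407.8, 343.4, 62.7]
eef_rot: [-0.001, 0.99, -0.142, -0.001]
contact_force: [-9.5, 1.0, 25.8]
opening: 0.135
grip_force: 81.0
```

```bash
python3 snap.py g7; python3 tilt.py g7
```

```text
g7 14.05 [407.8 343.4  62.7] -16.3 [0.49 0.67 1.79 0.   0.68 2.34] 0.13478051573220853
strap slope deg -17.8 lean from upright 0.2 top z at x=0 over tcp 21.0
0 [19. 20. 21.]; 12 [16. 17. 19.]; 24 [12. 14. 15.]; 36 [-55. -51. -38.]; 48 [-55. -54. -53.]; 60 [-54. -53. -52.]; 72 [-53. -52. -51.]; 84 [-52. -51. -50.]; 96 [-52. -51. -50.]; 108 [-51. -50. -49.]; 120 [-50. -49. -48.];
```

Emit:
{"fn": "send_rows", "kwargs": {"deltas": [[0, 0, -0.3, 0, 0.5], [0, 0, -0.1, 0, 0.5], [0, 0, 0, 0, 1.6], [0, 0, 0, 0, 2], [0, 0, 0, 0, 3], [0, 0, 0, 0, 4], [0, 0, -1, 0, 4], [0, 0, -3, 0, 4], [0, 0, -5, 0, 4], [0, 0, -5, 0, 4], [-4, 0, 0, 0, 4], [0, 0, 0, 0, 4]]}}

```text
time: 15.6
position: [368.6, 353.9, 204.6]
eef_rot: [-0.0, 0.99, -0.141, -0.0]
contact_force: [-0.4, 0.1, -1.1]
opening: 0.466
grip_force: 0.0
```

```bash
python3 snap.py p1; python3 - <<'E'
from h import *; import pickle
c,im,d,p,y=pickle.load(open("p1.pkl","rb"))
v,u=np.mgrid[0:420,0:560]; P=bydepth(c,np.c_[u.ravel(),v.ravel()],d.ravel()).reshape(420,560,3)
Q=P[(d>0)&(v<300)]; 
near=np.linalg.norm(Q[:,:2]-[498,316],axis=1)
fl=Q[(near<35)]; A=np.c_[fl[:,:2],np.ones(len(fl))]; k=np.linalg.lstsq(A,fl[:,2],rcond=None)[0]; print("floor z",fl[:,2].mean().round(1),"tilt deg",np.degrees(np.hypot(*k[:2])).round(1))
E
```

```text
p1 15.6 [368.6 353.9 204.6] -16.16 [0.55 0.41 1.74 0.   0.99 2.4 ] 0.465833751227663
floor z 8.5 tilt deg 0.1
```

View pics/p1.png

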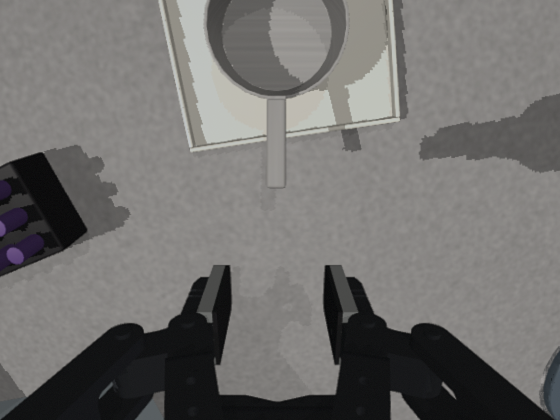

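Dish1 stands flat in the tray (floor tilt 0.1°). In the picture its rim centre is near (276,30) and its handle runs down to (276,187). Next I'll fit its rim circle and handle direction.

```bash
cat > rim.py <<'E'
import sys; from h import *; import pickle; from scipy.optimize import least_squares
# circle of known outer radius through rim points at height z0 near guess (world mm)
def rim(n,guess,z0,R,tol=4):
    c,im,d,p,y=pickle.load(open(f"{n}.pkl","rb"))
    v,u=np.mgrid[0:420,0:560]; P=bydepth(c,np.c_[u.ravel(),v.ravel()],d.ravel()).reshape(420,560,3)
    rr=np.linalg.norm(P[...,:2]-guess,axis=2)
    m=(d>0)&(abs(P[...,2]-z0)<tol)&(abs(rr-R+1)<9)
    dirh=None
    Q=P[m][:,:2]
    f=least_squares(lambda q:np.linalg.norm(Q-q,axis=1)-(R-1.25),guess,loss="soft_l1",f_scale=1.0)
    z=P[m][:,2]; ang=np.degrees(np.arctan2(*(Q-f.x).T[::-1]))
    return f.x.round(1),len(Q),np.median(z).round(1),np.sqrt(np.median(f.fun**2)).round(2),np.percentile(ang,[0,25,50,75,100]).round(0)
if __name__=="__main__":
    a=sys.argv; print(rim(a[1],np.array([float(a[2]),float(a[3])]),float(a[4]),float(a[5])))
E
python3 rim.py p1 498 316 62 52
python3 - <<'E'
from rim import *
c,im,d,p,y=pickle.load(open("p1.pkl","rb"))
v,u=np.mgrid[0:420,0:560]; P=bydepth(c,np.c_[u.ravel(),v.ravel()],d.ravel()).reshape(420,560,3)
m=((d>0)&(P[...,2]>65)&(P[...,2]<110)&(v<260)); Q=P[m]; f=cv2.fitLine(Q[:,:2].astype(np.float32),cv2.DIST_HUBER,0,.01,.01).ravel(); print("handle yaw",np.degrees(np.arctan2(f[1],f[0])),f[2:],Q[:,2].min(),Q[:,2].max())
t=(Q[:,:2]-[f[2],f[3]])@f[:2]; print(np.percentile(t,[1,99]))
E
```

```text
(array([487.3, 320. ]), 797, np.float64(63.0), np.float64(0.77), array([-167., -121.,  -91.,   82.,  127.]))
handle yaw -83.97186 [398.85162 450.80853] 65.00085136920683 97.02749170832305
[-148.88206017  124.68348837]
```

```bash
python3 rim.py p1 487.3 320 62 52; python3 - <<'E'
from rim import *
c,im,d,p,y=pickle.load(open("p1.pkl","rb"))
v=[102,110,120,140,160,175,180,183,185,187,190]; px=[(276,k) for k in v]
print(bydepth(c,px,[d[k,276] for k in v]).round(1))
c,im,d,p,y=pickle.load(open("w3.pkl","rb"))
g=cv2.cvtColor(im,cv2.COLOR_BGR2GRAY)
for k in range(176,206,3):
    print(k,g[k,196:214:3],d[k,196:214:3].round(0))
E
```

```text
(array([486.6, 320.2]), 1152, np.float64(63.2), np.float64(0.82), array([-180., -125.,   61.,  107.,  180.]))
[[434.9 335.2  78.6]
 [429.6 336.8  78.1]
 [423.1 338.7  81.2]
 [410.4 342.4  87.3]
 [397.3 346.2  90.6]
 [387.7 348.9  94.2]
 [384.5 349.9  95.4]
 [382.6 350.5  95.8]
 [380.7 351.   94.2]
 [379.5 351.3  94.9]
 [352.1 359.5   2.3]]
176 [148 149 150 149 126 132] [327. 325. 326. 324. 325. 402.]
179 [148 148 150 148 135 118] [327. 328. 327. 327. 327. 405.]
182 [145 148 150 148 140 115] [328. 329. 327. 328. 330. 333.]
185 [148 148 150 148 142 109] [332. 331. 330. 330. 329. 333.]
188 [144 148 149 148 144  91] [335. 332. 332. 332. 332. 334.]
191 [135 148 149 148 145  96] [410. 334. 335. 334. 335. 335.]
194 [107 148 148 148 146 104] [404. 335. 337. 337. 336. 338.]
197 [ 59 149 148 149 147 113] [395. 337. 337. 339. 339. 338.]
200 [ 46 149 147 150 147 121] [398. 340. 340. 340. 340. 340.]
203 [150  90 104 107 104  77] [414. 401. 343. 344. 343. 342.]
```

```bash
cat > rimpx.py <<'E'
from h import *; import pickle; from scipy.optimize import least_squares
# rim outline by rays onto the rim plane: outer silhouette edge of dish against what is lower, found by depth step along radial lines
def rimfit(n,guess,zr,R,skip,show=False,jump=6):
    c,im,d,p,y=pickle.load(open(n+".pkl","rb")); pts=[]
    for a in range(0,360,4):
        if abs((a-skip+180)%360-180)<20: continue
        dr=np.array([np.cos(np.radians(a)),np.sin(np.radians(a))])
        rad=np.arange(R-14,R+14,.5); W=np.c_[guess+rad[:,None]*dr,np.full(len(rad),zr)]
        px=project(c,W); k=px.round().astype(int)
        if (k[:,0]<1).any() or (k[:,0]>558).any() or (k[:,1]<1).any() or (k[:,1]>300).any(): continue
        D=bydepth(c,px,d[k[:,1],k[:,0]])[:,2]; ok=d[k[:,1],k[:,0]]>0
        hi=np.where(ok&(abs(D-zr)<4))[0]
        if len(hi): pts.append(np.r_[W[hi.max(),:2],a,np.median(D[hi])])
    pts=np.array(pts); f=least_squares(lambda q:np.linalg.norm(pts[:,:2]-q,axis=1)-R,guess,loss="soft_l1",f_scale=1.)
    g=least_squares(lambda q:np.linalg.norm(pts[:,:2]-q[:2],axis=1)-q[2],np.r_[guess,R],loss="soft_l1",f_scale=1.)
    return f.x.round(1),g.x.round(1),len(pts),np.abs(f.fun).mean().round(2),np.median(pts[:,3]).round(1),(pts[:,2].min(),pts[:,2].max())
E
python3 - <<'E'
from rimpx import *
c,im,d,p,y=pickle.load(open("p1.pkl","rb"))
print(plane(c,[(206,30),(347,30),(276,98)],62).round(1), plane(c,[(206,30),(347,30),(276,98)],66).round(1))
for zr in(62,64): print(rimfit("p1",np.array([500.,316]),zr,52,164), rimfit("p1",np.array([490.,318]),zr,52,164))
E
```

```text
[[496.8 369.4  62. ]
 [468.7 272.5  62. ]
 [437.  334.7  62. ]] [[496.1 368.9  66. ]
 [468.4 273.3  66. ]
 [437.1 334.6  66. ]]
(array([486.7, 320.2]), array([486.3, 320.3,  51.7]), 36, np.float64(0.34), np.float64(63.2), (np.float64(76.0), np.float64(252.0))) (array([486.7, 320. ]), array([486.4, 320.1,  51.8]), 42, np.float64(0.27), np.float64(63.1), (np.float64(64.0), np.float64(264.0)))
(array([486.9, 320.1]), array([486. , 320.4,  51.4]), 36, np.float64(0.46), np.float64(63.4), (np.float64(76.0), np.float64(252.0))) (array([486.9, 320.1]), array([486.2, 320.3,  51.4]), 42, np.float64(0.41), np.float64(63.4), (np.float64(64.0), np.float64(264.0)))
```

The rim fit gives the dish1 centre at (486.7, 320.2) with 0.3 mm residual. The strap runs from about x=0 to -63 in the dish frame, which agrees with everything measured so far. Now dish2.

Emit:
{"fn": "send_rows", "kwargs": {"deltas": [[0.9, 2.4, 0, 0.2, 4], [1.9, 4.7, 0, 0, 4], [1.9, 4.7, 0, 0, 4], [1.9, 4.7, 0, 0, 4], [1.9, 4.7, 0, 0, 4], [1.9, 4.7, 0, 0, 4], [1.9, 4.7, 0, 0, 4], [1.9, 4.7, 0, 0, 4], [1.9, 4.7, 0, 0, 4], [1.9, 4.7, 0, 0, 4], [1.9, 4.7, 0, 0, 4], [1.9, 4.7, 0, 0, 4], [1.8, 4.6, 0, 0, 4], [0.6, 2.0, 2, 0, 4], [0, 0, 4, 0, 4], [0, 0, 3, 0, 4], [0, 0, 0, 0, 4]]}}

```text
time: 17.77
position: [429.7, -296.5, 111.1]
eef_rot: [-0.002, 0.99, -0.144, -0.002]
contact_force: [0.2, 0.4, -0.2]
opening: 0.47
grip_force: 0.0
```

```bash
cat > strap.py <<'E'
# strap in the tool frame: lateral offset and top height near the tool, tip distance if visible
import sys; from h import *; import pickle
n=sys.argv[1]; c,im,d,p,y=pickle.load(open(n+".pkl","rb")); th=np.radians(y); X=np.array([np.cos(th),np.sin(th),0]); Y=np.array([np.sin(th),-np.cos(th),0])
v,u=np.mgrid[0:420,0:560]; P=bydepth(c,np.c_[u.ravel(),v.ravel()],d.ravel()).reshape(420,560,3); x=(P-p)@X; q=(P-p)@Y
lo,hi=float(sys.argv[2]),float(sys.argv[3])
for a in range(-36,44,8):
    m=(d>0)&(abs(x-a)<3)&(abs(q)<18)&(P[...,2]>lo)&(P[...,2]<hi)
    if m.sum()>8: print(a,"y",np.percentile(q[m],[3,97]).round(1),"z",np.median(P[...,2][m]).round(1),m.sum())
E
python3 snap.py h2; python3 strap.py h2 50 95
```

```text
h2 17.775 [ 429.7 -296.5  111.1] -16.53 [-0.82  0.57  1.79 -0.    0.78  1.04] 0.4701421281379105
-28 y [-5.6  4.2] z 64.4 20
-20 y [-6.4  6.5] z 66.6 180
-12 y [-6.7  6.6] z 69.1 202
-4 y [-7.2  6.4] z 71.4 219
4 y [-6.9  6.3] z 73.8 235
12 y [-6.8  6.1] z 76.5 256
20 y [-7.1  5.9] z 78.8 273
28 y [-7.   6.3] z 81.2 304
36 y [-7.   6.2] z 82.3 386
```

Emit:
{"fn": "send_rows", "kwargs": {"deltas": [[0, 0, 3, 0, 4], [0, 0, 2, 0, 4], [0, 0, 0.9, 0, 4], [0, 0, 0, 0, 4], [0, 0, 0, 0, 0.5], [0, 0, 0, 0, 0.5], [0, 0, 0, 0, 0.5], [0, 0, 0, 0, 0.5], [0, 0, 0, 0, 0.5]], "grip_force": 25}}

```text
time: 18.95
position: [431.3, -297.1, 54.6]
eef_rot: [0.0, 0.99, -0.143, 0.0]
contact_force: [0.5, 0.6, 0.6]
opening: 0.157
grip_force: 27.4
```

Emit:
{"fn": "send_rows", "kwargs": {"deltas": [[0, 0, -1, 0, 0.5], [0, 0, -2.5, 0, 0.5], [0, 0, -4, 0, 0.5], [0, 0, -3.5, 0, 0.5], [1, -0.2, -0.6, 0, 0.5], [3, -0.8, 0, 0, 0.5], [4, -0.8, 0, 0, 0.5], [4, -0.8, 0, 0, 0.5], [4, -0.8, 0, 0, 0.5], [3, -0.6, 0, 0, 0.5], [1.2, 0, 0, 0, 0.5], [0, 0, 2, 0, 0.5], [0, 0, 2.5, 0, 0.5], [0, 0, 1.5, 0, 0.5], [0, 0, 0, 0, 0.5]]}}

```text
time: 20.82
position: [633.8, -315.0, 107.8]
eef_rot: [-0.001, 0.99, -0.144, -0.003]
contact_force: [-0.1, 0.2, -1.0]
opening: 0.156
grip_force: 26.8
```

```bash
python3 snap.py h3; python3 tilt.py h3
```

```text
h3 20.825 [ 633.8 -315.   107.8] -16.52 [-0.62  0.78  1.3  -0.    1.07  1.24] 0.15586243206690495
strap slope deg 15.4 lean from upright 33.4 top z at x=0 over tcp 17.8
0 [18. 18. 19.]; 12 [20. 21. 22.]; 24 [23. 24. 26.]; 36 [20. 24. 27.]; 48 [ 3.  7. 11.]; 60 [-13.  -9.  -5.]; 72 [-23. -21. -19.]; 84 [-16. -14. -11.]; 96 [-8. -6. -4.]; 108 [-0.  2.  4.];
```

Emit:
{"fn": "send_rows", "kwargs": {"deltas": [[0.4, 0, 0.5, 0, 0.5], [0, 0, 0.3, 0, 0.5], [0, 0, 0.3, 0, 0.5], [0, 0, 0.3, 0, 0.5], [0, 0, 0.2, 0, 0.5], [0, 0, 0, 0, 0.5]]}}

```text
time: 21.62
position: [640.1, -317.1, 94.3]
eef_rot: [0.0, 0.99, -0.143, 0.0]
contact_force: [2.2, -0.9, 0.8]
opening: 0.152
grip_force: 27.3
```

```bash
python3 snap.py h4; python3 tilt.py h4
```

```text
h4 21.625 [ 640.1 -317.1   94.3] -16.48 [-0.62  0.8   1.29  0.    1.05  1.24] 0.1517944098563786
strap slope deg -4.6 lean from upright 13.4 top z at x=0 over tcp 18.3
0 [17. 18. 19.]; 12 [16. 17. 18.]; 24 [16. 16. 17.]; 36 [ 3. 12. 16.]; 48 [-38. -29. -21.]; 60 [-43. -42. -41.]; 72 [-40. -39. -37.]; 84 [-38. -36. -35.]; 96 [-34. -33. -32.]; 108 [-32. -30. -29.];
```

Emit:
{"fn": "send_rows", "kwargs": {"deltas": [[0, 0, 0.3, 0, 0.5], [0, 0, 0.2, 0, 0.5], [0, 0, 0, 0, 0.5]]}}

```text
time: 22.05
position: [640.1, -317.1, 89.1]
eef_rot: [0.0, 0.99, -0.143, 0.0]
contact_force: [3.5, -0.7, 0.9]
opening: 0.152
grip_force: 28.2
```

```bash
python3 snap.py h5; python3 tilt.py h5
```

```text
h5 22.05 [ 640.1 -317.1   89.1] -16.49 [-0.62  0.81  1.29  0.    1.04  1.24] 0.15220197518656284
strap slope deg -16.0 lean from upright 2.0 top z at x=0 over tcp 18.8
0 [17. 18. 19.]; 12 [14. 15. 17.]; 24 [11. 12. 13.]; 36 [-44. -12.   8.]; 48 [-53. -52. -51.]; 60 [-53. -52. -51.]; 72 [-52. -51. -50.]; 84 [-52. -51. -50.]; 96 [-52. -50. -49.]; 108 [-51. -50. -49.];
```

Emit:
{"fn": "send_rows", "kwargs": {"deltas": [[0, 0, 0.1, 0, 0.5], [0, 0, 0, 0, 0.5], [0, 0, 0, 0, 0.5]], "grip_force": 70}}

```text
time: 22.48
position: [639.9, -317.1, 88.9]
eef_rot: [0.0, 0.99, -0.143, 0.0]
contact_force: [1.4, -0.2, 5.1]
opening: 0.143
grip_force: 68.3
```

Emit:
{"fn": "send_rows", "kwargs": {"deltas": [[0.2, 0, -1, 0, 0.5], [0, 0, -3, 0, 0.5], [0, 0, -4, 0, 0.5], [-1.1, -1.3, -2, 0, 0.5], [-2.5, -3.4, 0, 0, 0.5], [-3.1, -4.2, 0, 0, 0.5], [-3.1, -4.2, 0, 0, 0.5], [-3.1, -4.2, 0, 0, 0.5], [-3.1, -4.2, 0, 0, 0.5], [-3.1, -4.2, 0, 0, 0.5], [-3.1, -4.2, 0, 0, 0.5], [-3.1, -4.2, 0, 0, 0.5], [-3.1, -4.2, 0, 0, 0.5], [-3.1, -4.2, 0, 0, 0.5], [-3.1, -4.2, 0, 0, 0.5], [-2.6, -3.3, 0, -4, 0.5], [-1.1, -1.3, 1, -10, 0.5], [0, 0, 1, -10.5, 0.5], [0, 0, 0, -10.5, 0.5], [0, 0, 0, -10.5, 0.5]]}}

```text
time: 24.98
position: [417.5, 282.1, 167.5]
eef_rot: [0.0, 0.967, 0.254, -0.002]
contact_force: [-0.5, -0.8, -2.0]
opening: 0.142
grip_force: 68.4
```

Emit:
{"fn": "send_rows", "kwargs": {"deltas": [[0, 0, 0, 0, 0.5], [0, 0, 0, 0, 0.5]]}}

```text
time: 25.22
position: [418.5, 282.3, 168.1]
eef_rot: [0.0, 0.968, 0.249, -0.001]
contact_force: [0.2, 0.1, -0.9]
opening: 0.14
grip_force: 68.4
```

```bash
python3 snap.py h6; python3 tilt.py h6; python3 - <<'E'
from rimpx import *
c,im,d,p,y=pickle.load(open("h6.pkl","rb")); X=np.array([np.cos(np.radians(y)),np.sin(np.radians(y))])
g=p[:2]+76*X; zr=p[2]-61.5+52
for k in(0,2):
    f=rimfit("h6",g,zr+k,43,y+180); print(f,"dist",((f[0]-p[:2])@X).round(1),"lat",((f[0]-p[:2])@[X[1],-X[0]]).round(1))
E
```

```text
h6 25.225 [418.5 282.3 168.1] 28.87 [ 0.37  0.46  1.79 -0.    0.89  1.44] 0.14002780434494017
strap slope deg -16.7 lean from upright 1.3 top z at x=0 over tcp 19.2
0 [17. 18. 19.]; 12 [14. 16. 17.]; 24 [11. 12. 14.]; 36 [-40. -10.   9.]; 48 [-53. -52. -51.]; 60 [-53. -52. -50.]; 72 [-52. -51. -50.]; 84 [-52. -51. -49.]; 96 [-51. -50. -49.]; 108 [-51. -50. -48.]; (array([486.3, 320.1]), array([484.2, 319. ,  41. ]), 55, np.float64(1.5), np.float64(158.7), (np.float64(80.0), np.float64(336.0))) dist 77.6 lat -0.4
(array([484., 319.]), array([483. , 318.4,  41.4]), 55, np.float64(1.47), np.float64(161.1), (np.float64(80.0), np.float64(336.0))) dist 75.1 lat -0.5
```

```bash
python3 - <<'E'
from rimpx import *
c,im,d,p,y=pickle.load(open("h6.pkl","rb")); X=np.array([np.cos(np.radians(y)),np.sin(np.radians(y))])
g=p[:2]+75*X
for zr in(160,162,164,166,168):
    f=rimfit("h6",g,zr,43,y+180); print(zr,f,"dist",((f[0]-p[:2])@X).round(1),((f[1][:2]-p[:2])@X).round(1))
v,u=np.mgrid[0:420,0:560]; P=bydepth(c,np.c_[u.ravel(),v.ravel()],d.ravel()); Q=P[(d.ravel()>0)&(v.ravel()<290)]
r=np.linalg.norm(Q[:,:2]-g,axis=1); s=Q[(r>36)&(r<46)&(Q[:,2]>140)&(((Q[:,:2]-g)@X)>-25)]; print(np.percentile(s[:,2],[50,80,90,97]).round(1))
a=(s[:,:2]-g)@X; top=s[s[:,2]>np.percentile(s[:,2],75)]; print(np.polyfit((top[:,:2]-g)@X,top[:,2],1))
E
```

```text
160 (array([484.9, 319.5]), array([483.6, 318.7,  41.2]), 56, np.float64(1.69), np.float64(160.4), (np.float64(80.0), np.float64(340.0))) dist 76.1 74.6
162 (array([483.9, 318.7]), array([483.4, 318.4,  42.4]), 55, np.float64(0.63), np.float64(163.7), (np.float64(80.0), np.float64(336.0))) dist 74.9 74.3
164 (array([484.6, 319.3]), array([484.4, 319.2,  42.8]), 55, np.float64(0.24), np.float64(165.0), (np.float64(80.0), np.float64(336.0))) dist 75.8 75.5
166 (array([485.3, 319.6]), array([484.6, 319.3,  42.3]), 55, np.float64(0.58), np.float64(165.5), (np.float64(80.0), np.float64(336.0))) dist 76.5 75.8
168 (array([486.1, 320.1]), array([484.8, 319.4,  41.7]), 55, np.float64(0.95), np.float64(165.7), (np.float64(80.0), np.float64(336.0))) dist 77.5 76.0
[157.9 165.8 166.8 167.6]
[2.87791433e-02 1.66238058e+02]
```

Emit:
{"fn": "send_rows", "kwargs": {"deltas": [[0.2, 0, 1, 0, 0.5], [0, 0, 2, 0, 0.5], [0, 0, 2, 0, 0.5], [0, 0, 1.5, 0, 0.5], [0, 0, 1, 0, 0.5], [0, 0, 0.5, 0, 0.5], [0, 0, 0, 0, 0.5], [0, 0, 0, 0, 0.5]]}}

```text
time: 26.28
position: [421.2, 283.7, 88.8]
eef_rot: [-0.0, 0.968, 0.25, 0.001]
contact_force: [-0.4, -0.4, -2.0]
opening: 0.141
grip_force: 68.3
```

```bash
python3 snap.py h7; python3 - <<'E'
from rimpx import *
c,im,d,p,y=pickle.load(open("h7.pkl","rb")); X=np.array([np.cos(np.radians(y)),np.sin(np.radians(y))])
for dz in(-6,-4,-2): print(rimfit("h7",p[:2]+75.8*X,p[2]+dz,43,y+180))
for zr in (62,63.2): print(rimfit("h7",np.array([486.7,320.2]),zr,52,164))
E
```

```text
h7 26.275 [421.2 283.7  88.8] 29.01 [0.37 0.6  1.85 0.   0.69 1.44] 0.14106799322462676
(array([486.2, 320.3]), array([485.9, 320.1,  42.6]), 55, np.float64(1.3), np.float64(84.0), (np.float64(80.0), np.float64(336.0)))
(array([487.3, 320.9]), array([487.2, 320.8,  42.8]), 55, np.float64(0.21), np.float64(85.9), (np.float64(80.0), np.float64(336.0)))
(array([487.9, 321.3]), array([487.2, 320.9,  42.3]), 54, np.float64(0.57), np.float64(86.2), (np.float64(84.0), np.float64(336.0)))
(array([486.5, 320.7]), array([486.4, 320.6,  51.7]), 55, np.float64(1.42), np.float64(63.4), (np.float64(84.0), np.float64(336.0)))
(array([486.9, 321. ]), array([486.4, 320.7,  51.3]), 55, np.float64(1.63), np.float64(63.7), (np.float64(84.0), np.float64(336.0)))
```

Emit:
{"fn": "send_rows", "kwargs": {"deltas": [[0, 0, 0.8, 0, 0.5], [0, 0, 0.7, 0, 0.5], [0, 0, 0.3, 0, 0.5], [0, 0, 0.2, 0, 0.5], [0, 0, 0, 0, 0.5]]}}

```text
time: 26.95
position: [420.8, 283.5, 68.1]
eef_rot: [0.0, 0.968, 0.25, -0.0]
contact_force: [-0.1, -0.2, -1.9]
opening: 0.145
grip_force: 68.4
```

Emit:
{"fn": "send_rows", "kwargs": {"deltas": [[0, 0, 0.1, 0, 0.5], [0, 0, 0.1, 0, 0.5], [0, 0, 0, 0, 0.5]]}}

```text
time: 27.32
position: [420.8, 283.5, 66.3]
eef_rot: [-0.0, 0.968, 0.251, 0.0]
contact_force: [-0.5, -0.2, -2.0]
opening: 0.141
grip_force: 68.4
```

Emit:
{"fn": "send_rows", "kwargs": {"deltas": [[0, 0, 0.1, 0, 0.5], [0, 0, 0.1, 0, 0.5], [0, 0, 0, 0, 0.5]]}}

```text
time: 27.7
position: [420.7, 283.5, 64.2]
eef_rot: [0.0, 0.968, 0.251, -0.0]
contact_force: [-0.7, 0.1, -2.6]
opening: 0.137
grip_force: 68.4
```

Emit:
{"fn": "send_rows", "kwargs": {"deltas": [[0, 0, 0.1, 0, 0.5], [0, 0, 0.1, 0, 0.5], [0, 0, 0, 0, 0.5]]}}

```text
time: 28.08
position: [420.0, 283.2, 63.1]
eef_rot: [0.0, 0.968, 0.251, -0.001]
contact_force: [-2.1, -1.5, 7.7]
opening: 0.142
grip_force: 69.3
```

Emit:
{"fn": "send_rows", "kwargs": {"deltas": [[0, 0, 0.1, 0, 0.5], [0, 0, 0, 0, 0.5]]}}

```text
time: 28.32
position: [419.5, 282.9, 62.7]
eef_rot: [0.0, 0.968, 0.251, -0.001]
contact_force: [-5.8, -2.6, 13.4]
opening: 0.14
grip_force: 69.9
```

Emit:
{"fn": "send_rows", "kwargs": {"deltas": [[0, 0, -0.2, 0, 0.5], [0, 0, 0, 0, 1.6], [0, 0, 0, 0, 2], [0, 0, 0, 0, 3], [0, 0, 0, 0, 3], [0, 0, -1, 0, 3], [0, 0, -3, 0, 3], [0, 0, -5, 0, 3], [0, 0, -5, 0, 4], [0, 0, 0, 0, 4], [0, 0, 0, 0, 4]]}}

```text
time: 29.7
position: [420.3, 283.3, 203.5]
eef_rot: [-0.0, 0.968, 0.251, 0.0]
contact_force: [-0.5, -0.3, -0.7]
opening: 0.467
grip_force: 0.0
```

```bash
python3 snap.py p2; cat > nest.py <<'E'
import sys; from rimpx import *
n=sys.argv[1]; g=np.array([486.7,320.5]); c,im,d,p,y=pickle.load(open(n+".pkl","rb"))
v,u=np.mgrid[0:420,0:560]; P=bydepth(c,np.c_[u.ravel(),v.ravel()],d.ravel()); Q=P[(d.ravel()>0)&(v.ravel()<290)]
r=np.linalg.norm(Q[:,:2]-g,axis=1); R=float(sys.argv[2]); s=Q[r<R]; A=np.c_[s[:,:2]-g,np.ones(len(s))]; k=np.linalg.lstsq(A,s[:,2],rcond=None)[0]
print("floor z",k[2].round(1),"tilt deg",np.degrees(np.hypot(*k[:2])).round(2))
for zr,rad,sk in ((63,52,164),(60,43,209),(57,34,254),(54,25,299))[:int(sys.argv[3])]:
    try: print(rad,rimfit(n,g,zr,rad,sk))
    except Exception as e: print(rad,e)
E
python3 nest.py p2 30 2
```

```text
p2 29.7 [420.3 283.3 203.5] 29.02 [0.37 0.41 1.76 0.   0.98 1.44] 0.4671548612088272
floor z 11.6 tilt deg 0.1
52 (array([486.3, 320.6]), array([486.3, 320.5,  51.5]), 68, np.float64(0.74), np.float64(61.6), (np.float64(0.0), np.float64(356.0)))
43 (array([492.9, 324.2]), array([486.3, 320.5,  51.8]), 80, np.float64(8.09), np.float64(60.6), (np.float64(0.0), np.float64(356.0)))
```

Dish2 is nested flat: its floor is 3.1 mm above dish1's, with 0.1° tilt. Next is dish3.

Emit:
{"fn": "send_rows", "kwargs": {"deltas": [[-0.9, 2.2, 0, 0, 4], [-2.1, 4.7, 0, 0, 4], [-2.1, 4.7, 0, 0, 4], [-2.1, 4.7, 0, 0, 4], [-2.1, 4.7, 0, 0, 4], [-2.1, 4.7, 0, 0, 4], [-2.1, 4.7, 0, 0, 4], [-2.1, 4.7, 0, 0, 4], [-2.1, 4.7, 0, 0, 4], [-1.8, 4.0, 0, 5, 4], [0, 0, 1, 10, 4], [0, 0, 2, 10.2, 4], [0, 0, 2.5, 10.2, 4], [0, 0, 2.5, 10, 4], [0, 0, 1.5, 0, 4], [0, 0, 0, 0, 4]]}}

```text
time: 31.75
position: [461.6, -193.4, 106.6]
eef_rot: [-0.001, 0.99, -0.141, -0.002]
contact_force: [0.6, 0.1, 0.2]
opening: 0.467
grip_force: 0.0
```

```bash
python3 snap.py i2; python3 strap.py i2 45 90
```

```text
i2 31.75 [ 461.6 -193.4  106.6] -16.25 [-0.62  0.56  1.85 -0.    0.73  1.23] 0.4668286078468767
-20 y [-5.3  7.4] z 61.4 181
-12 y [-5.7  7.2] z 63.8 196
-4 y [-6.1  7.6] z 66.1 227
4 y [-5.9  7.4] z 68.6 228
12 y [-5.8  7.2] z 71.0 253
20 y [-6.1  7.1] z 73.5 281
28 y [-5.9  6.9] z 76.0 290
36 y [-5.9  7.1] z 77.8 348
```

Emit:
{"fn": "send_rows", "kwargs": {"deltas": [[0, 0.1, 3, 0.1, 4], [0, 0, 1.8, 0, 4], [0, 0, 0.8, 0, 4], [0, 0, 0, 0, 4], [0, 0, 0, 0, 0.5], [0, 0, 0, 0, 0.5], [0, 0, 0, 0, 0.5], [0, 0, 0, 0, 0.5], [0, 0, 0, 0, 0.5]], "grip_force": 20}}

```text
time: 32.92
position: [462.8, -195.3, 52.5]
eef_rot: [0.0, 0.99, -0.143, 0.0]
contact_force: [-0.3, 0.0, 1.1]
opening: 0.154
grip_force: 23.7
```

Emit:
{"fn": "send_rows", "kwargs": {"deltas": [[0, 0, -1, 0, 0.5], [0, 0, -2.5, 0, 0.5], [0, 0, -4, 0, 0.5], [0, 0, -3.5, 0, 0.5], [1, 0, -0.6, 0, 0.5], [3, 0, 0, 0, 0.5], [4, 0, 0, 0, 0.5], [4, 0, 0, 0, 0.5], [4, 0, 0, 0, 0.5], [3, 0, 0, 0, 0.5], [1.0, 0, 0, 0, 0.5], [0, 0, 2, 0, 0.5], [0, 0, 2.5, 0, 0.5], [0, 0, 1.2, 0, 0.5], [0, 0, 0, 0, 0.5], [0, 0, 0, 0, 0.5]]}}

```text
time: 34.92
position: [654.4, -252.1, 112.0]
eef_rot: [0.0, 0.99, -0.143, 0.0]
contact_force: [0.1, -1.2, -1.0]
opening: 0.156
grip_force: 23.4
```

```bash
python3 snap.py i3; python3 tilt.py i3
```

```text
i3 34.925 [ 654.4 -252.1  112. ] -16.5 [-0.53  0.76  1.32  0.    1.06  1.33] 0.1562242579222078
strap slope deg 16.7 lean from upright 34.7 top z at x=0 over tcp 14.8
0 [14. 15. 16.]; 12 [17. 18. 20.]; 24 [21. 22. 23.]; 36 [21. 24. 25.]; 48 [ 4.  8. 12.]; 60 [-11.  -8.  -4.]; 72 [-19. -16. -14.]; 84 [-11.  -8.  -6.]; 96 [-2. 48. 52.];
```

Emit:
{"fn": "send_rows", "kwargs": {"deltas": [[0.2, 0, 0.6, 0, 0.5], [0, 0, 0.3, 0, 0.5], [0, 0, 0.3, 0, 0.5], [0, 0, 0.3, 0, 0.5], [0, 0, 0.2, 0, 0.5], [0, 0, 0, 0, 0.5]]}}

```text
time: 35.72
position: [658.6, -253.5, 96.1]
eef_rot: [0.001, 0.99, -0.143, 0.003]
contact_force: [3.0, -0.7, 4.9]
opening: 0.154
grip_force: 25.1
```

```bash
python3 snap.py i4; python3 tilt.py i4
```

```text
i4 35.725 [ 658.6 -253.5   96.1] -16.49 [-0.53  0.78  1.32  0.    1.03  1.33] 0.1544124612764692
strap slope deg -3.4 lean from upright 14.6 top z at x=0 over tcp 16.8
0 [16. 17. 18.]; 12 [15. 16. 17.]; 24 [15. 15. 16.]; 36 [10. 14. 15.]; 48 [-29. -21. -13.]; 60 [-38. -37. -36.]; 72 [-35. -34. -32.]; 84 [-32. -31. -30.]; 96 [-29. -27. -26.]; 108 [-26. -25. -24.]; 132 [-96. -95. -94.];
```

Emit:
{"fn": "send_rows", "kwargs": {"deltas": [[0, 0, 0.3, 0, 0.5], [0, 0, 0.2, 0, 0.5], [0, 0, 0, 0, 0.5]]}}

```text
time: 36.15
position: [658.0, -253.3, 90.6]
eef_rot: [0.001, 0.99, -0.143, 0.002]
contact_force: [4.2, -1.8, 5.0]
opening: 0.154
grip_force: 26.3
```

```bash
python3 snap.py i5; python3 tilt.py i5
```

```text
i5 36.15 [ 658.  -253.3   90.6] -16.49 [-0.53  0.79  1.32  0.    1.02  1.33] 0.15360483211890455
strap slope deg -13.7 lean from upright 4.3 top z at x=0 over tcp 18.2
0 [17. 18. 19.]; 12 [14. 15. 17.]; 24 [11. 12. 14.]; 36 [-8.  8. 10.]; 48 [-47. -46. -45.]; 60 [-46. -45. -44.]; 72 [-45. -44. -43.]; 84 [-44. -43. -42.]; 96 [-43. -42. -41.]; 120 [-90. -89. -88.];
```

Emit:
{"fn": "send_rows", "kwargs": {"deltas": [[0, 0, 0.2, 0, 0.5], [0, 0, 0, 0, 0.5], [0, 0, 0, 0, 0.5]], "grip_force": 60}}

```text
time: 36.58
position: [657.7, -253.3, 90.2]
eef_rot: [0.001, 0.99, -0.143, 0.002]
contact_force: [2.5, -0.2, 11.9]
opening: 0.144
grip_force: 59.7
```

Emit:
{"fn": "send_rows", "kwargs": {"deltas": [[0.2, 0, -1, 0, 0.5], [0, 0, -3, 0, 0.5], [0, 0, -4, 0, 0.5], [-1.0, -1.3, -2, 0, 0.5], [-2.5, -3.4, 0, 0, 0.5], [-3.1, -4.1, 0, 0, 0.5], [-3.1, -4.1, 0, 0, 0.5], [-3.1, -4.1, 0, 0, 0.5], [-3.1, -4.1, 0, 0, 0.5], [-3.1, -4.1, 0, 0, 0.5], [-3.1, -4.1, 0, 0, 0.5], [-3.1, -4.1, 0, 0, 0.5], [-3.1, -4.1, 0, 0, 0.5], [-3.1, -4.1, 0, 0, 0.5], [-1.5, -2.0, 0, -5, 0.5], [0, 0, 0, -10, 0.5], [0, 0, 0, -10.5, 0.5], [0, 0, 0, -10.5, 0.5], [0, 0, 0, -10.5, 0.5], [0, 0, 0, -10.5, 0.5]]}}

```text
time: 39.08
position: [463.3, 258.3, 186.1]
eef_rot: [-0.0, 0.937, 0.349, -0.003]
contact_force: [0.4, 0.0, -1.6]
opening: 0.142
grip_force: 58.6
```

Emit:
{"fn": "send_rows", "kwargs": {"deltas": [[0, 0, 0, -10.5, 0.5], [0, 0, 1, -10.5, 0.5], [0, 0, 1, -10.5, 0.5], [0, 0, 0, -2, 0.5], [0, 0, 0, 0, 0.5], [0, 0, 0, 0, 0.5]]}}

```text
time: 39.83
position: [466.1, 258.6, 167.6]
eef_rot: [0.0, 0.799, 0.601, 0.0]
contact_force: [0.2, 0.4, -0.7]
opening: 0.144
grip_force: 58.6
```

```bash
python3 snap.py i6; python3 tilt.py i6; cat > held.py <<'E'
import sys; from rimpx import *
n=sys.argv[1]; R=float(sys.argv[2]); D=float(sys.argv[3]); c,im,d,p,y=pickle.load(open(n+".pkl","rb")); X=np.array([np.cos(np.radians(y)),np.sin(np.radians(y))]); C=np.array([486.5,320.5])
for dz in range(-10,3,2):
    try:
        f=rimfit(n,p[:2]+D*X,p[2]+dz,R,y+180); e=C-f[0]; print(dz,f[0],f[1],f[2:5],"move cm x",(e@X/10).round(2),"y",(e@[X[1],-X[0]]/10).round(2))
    except Exception as ex: print(dz,ex)
E
python3 held.py i6 34 69.6
```

```text
i6 39.825 [466.1 258.6 167.6] 73.94 [0.3  0.49 1.73 0.   0.92 0.58] 0.14411767382143317
strap slope deg -14.5 lean from upright 3.5 top z at x=0 over tcp 18.9
0 [16. 18. 19.]; 12 [14. 16. 17.]; 24 [12. 13. 14.]; 36 [ 5.  9. 11.]; 48 [-46. -45. -44.]; 60 [-45. -44. -43.]; 72 [-45. -43. -42.]; 84 [-43. -43. -41.]; 96 [-43. -41. -40.]; 132 [-163. -162. -161.]; 144 [-163. -162. -161.]; -10 [485.1 328.1] [484.7 326.2  31.5] (68, np.float64(2.42), np.float64(157.5)) move cm x -0.69 y 0.34
-8 [484.5 327.3] [484.6 326.1  31.7] (68, np.float64(2.26), np.float64(159.8)) move cm x -0.6 y 0.38
-6 [484.5 324.8] [484.4 324.6  32.5] (66, np.float64(1.48), np.float64(162.2)) move cm x -0.36 y 0.31
-4 [484.6 325.6] [484.5 325.1  33. ] (66, np.float64(1.01), np.float64(164.6)) move cm x -0.44 y 0.32
-2 [484.9 326.9] [484.8 326.8  33.5] (66, np.float64(0.5), np.float64(166.6)) move cm x -0.57 y 0.33
0 [485.1 327.4] [484.9 326.9  33. ] (66, np.float64(0.91), np.float64(166.7)) move cm x -0.62 y 0.33
2 [484.8 326.6] [485.1 327.3  32.5] (54, np.float64(1.46), np.float64(167.3)) move cm x -0.54 y 0.33
```

Emit:
{"fn": "send_rows", "kwargs": {"deltas": [[-0.85, 0.33, 1, 0, 0.5], [0, 0, 2, 0, 0.5], [0, 0, 2, 0, 0.5], [0, 0, 1.5, 0, 0.5], [0, 0, 1, 0, 0.5], [0, 0, 0.5, 0, 0.5], [0, 0, 0, 0, 0.5], [0, 0, 0, 0, 0.5]]}}

```text
time: 40.88
position: [467.5, 249.6, 87.8]
eef_rot: [0.0, 0.799, 0.602, 0.001]
contact_force: [0.0, -0.4, -0.8]
opening: 0.142
grip_force: 58.6
```

```bash
python3 snap.py i7; python3 held.py i7 34 68.7 | sed -n 4,6p; python3 tilt.py i7|tail -1
```

```text
i7 40.875 [467.5 249.6  87.8] 74.02 [ 0.28  0.62  1.79 -0.    0.73  0.56] 0.14182265550575918
-4 [485.9 316.7] [485.7 316.1  33. ] (68, np.float64(1.03), np.float64(84.8)) move cm x 0.38 y -0.05
-2 [486.3 317.8] [486.2 317.6  33.5] (66, np.float64(0.55), np.float64(86.5)) move cm x 0.27 y -0.06
0 [486.4 318.4] [486.3 317.9  33. ] (66, np.float64(0.92), np.float64(86.7)) move cm x 0.2 y -0.05
0 [17. 18. 19.]; 12 [14. 16. 17.]; 24 [12. 13. 14.]; 36 [ 6.  9. 11.]; 48 [-46. -45. -43.]; 60 [-46. -45. -43.]; 72 [-44. -43. -42.]; 84 [-44. -42. -42.]; 96 [-42. -41. -40.];
```

Emit:
{"fn": "send_rows", "kwargs": {"deltas": [[0, 0, 0.8, 0, 0.5], [0, 0, 0.7, 0, 0.5], [0, 0, 0.4, 0, 0.5], [0, 0, 0.2, 0, 0.5], [0, 0, 0, 0, 0.5]]}}

```text
time: 41.55
position: [467.3, 249.5, 66.2]
eef_rot: [0.0, 0.799, 0.602, 0.0]
contact_force: [0.4, 0.3, -1.8]
opening: 0.141
grip_force: 58.5
```

Emit:
{"fn": "send_rows", "kwargs": {"deltas": [[0, 0, 0.1, 0, 0.5], [0, 0, 0.1, 0, 0.5], [0, 0, 0, 0, 0.5]]}}

```text
time: 41.92
position: [467.4, 249.5, 64.4]
eef_rot: [0.0, 0.799, 0.602, 0.0]
contact_force: [0.6, 1.0, -1.1]
opening: 0.145
grip_force: 58.6
```

Emit:
{"fn": "send_rows", "kwargs": {"deltas": [[0, 0, 0.1, 0, 0.5], [0, 0, 0.1, 0, 0.5], [0, 0, 0, 0, 0.5]]}}

```text
time: 42.3
position: [467.2, 249.4, 62.3]
eef_rot: [0.0, 0.799, 0.602, 0.0]
contact_force: [0.8, 0.9, 0.3]
opening: 0.146
grip_force: 58.6
```

Emit:
{"fn": "send_rows", "kwargs": {"deltas": [[0, 0, 0.1, 0, 0.5], [0, 0, 0, 0, 0.5]]}}

```text
time: 42.55
position: [467.2, 249.4, 61.3]
eef_rot: [-0.0, 0.799, 0.602, -0.0]
contact_force: [0.1, 1.5, -0.1]
opening: 0.144
grip_force: 58.6
```

Emit:
{"fn": "send_rows", "kwargs": {"deltas": [[0, 0, 0.1, 0, 0.5], [0, 0, 0, 0, 0.5]]}}

```text
time: 42.8
position: [467.2, 249.4, 60.2]
eef_rot: [-0.0, 0.799, 0.602, 0.0]
contact_force: [0.0, 0.3, -0.6]
opening: 0.144
grip_force: 58.6
```

Emit:
{"fn": "send_rows", "kwargs": {"deltas": [[0, 0, 0.1, 0, 0.5], [0, 0, 0, 0, 0.5]]}}

```text
time: 43.05
position: [467.1, 249.2, 59.7]
eef_rot: [0.0, 0.799, 0.602, -0.0]
contact_force: [0.2, -0.1, 4.1]
opening: 0.145
grip_force: 59.1
```

Emit:
{"fn": "send_rows", "kwargs": {"deltas": [[0, 0, 0.1, 0, 0.5], [0, 0, 0, 0, 0.5]]}}

```text
time: 43.3
position: [467.1, 248.8, 59.3]
eef_rot: [0.0, 0.798, 0.602, -0.0]
contact_force: [-1.8, -3.2, 10.3]
opening: 0.141
grip_force: 59.7
```

```bash
python3 snap.py i8; python3 held.py i8 34 68.7 | sed -n 4,6p; python3 tilt.py i8
```

```text
i8 43.3 [467.1 248.8  59.3] 74.04 [ 0.28  0.67  1.81 -0.    0.67  0.56] 0.14131258015847295
-4 [486.6 313.2] [488.4 315.   44.7] (68, np.float64(10.52), np.float64(55.7)) move cm x 0.7 y -0.21
-2 [486.9 311.6] [487.6 315.8  45.7] (66, np.float64(11.18), np.float64(58.2)) move cm x 0.84 y -0.28
0 [486.8 311.5] [487.6 314.6  45.8] (66, np.float64(11.22), np.float64(59.6)) move cm x 0.86 y -0.28
strap slope deg -13.5 lean from upright 4.5 top z at x=0 over tcp 18.9
0 [17. 18. 19.]; 12 [15. 16. 17.]; 24 [12. 13. 14.]; 36 [ 7. 10. 12.]; 48 [-45. -44. -37.]; 60 [-45. -44. -42.]; 72 [-43. -42. -41.]; 84 [-42. -41. -40.]; 96 [-41. -40. -39.];
```

Emit:
{"fn": "send_rows", "kwargs": {"deltas": [[0, 0, -0.1, 0, 0.5], [0, 0, 0, 0, 1.6], [0, 0, 0, 0, 2], [0, 0, 0, 0, 2.6], [0, 0, 0, 0, 2.6], [0, 0, -1, 0, 2.6], [0, 0, -3, 0, 2.6], [0, 0, -5, 0, 2.6], [0, 0, -5, 0, 4], [0, 0, 0, 0, 4], [0, 0, 0, 0, 4]]}}

```text
time: 44.72
position: [466.6, 249.3, 199.5]
eef_rot: [-0.0, 0.799, 0.602, -0.0]
contact_force: [-0.2, 0.7, 0.2]
opening: 0.469
grip_force: 0.0
```

```bash
sed -i 's/rad=np.arange(R-14,R+14,.5)/rad=np.arange(R-6,R+5.5,.5)/' rimpx.py; python3 snap.py p3; python3 nest.py p3 22 3
```

```text
p3 44.725 [466.6 249.3 199.5] 74.02 [ 0.28  0.44  1.71 -0.    0.99  0.56] 0.4688971920605626
floor z 14.6 tilt deg 0.33
52 (array([485.9, 320.4]), array([486.2, 320.5,  51.4]), 73, np.float64(0.61), np.float64(63.1), (np.float64(0.0), np.float64(356.0)))
43 (array([490.1, 320.3]), array([490.3, 319.3,  44.4]), 75, np.float64(1.74), np.float64(60.0), (np.float64(0.0), np.float64(356.0)))
34 (array([484.2, 321.1]), array([483.5, 320.8,  35.7]), 80, np.float64(1.73), np.float64(57.2), (np.float64(0.0), np.float64(356.0)))
```

```bash
python3 - <<'E'
from rimpx import *
c,im,d,p,y=pickle.load(open("p3.pkl","rb"))
v,u=np.mgrid[0:420,0:560]; P=bydepth(c,np.c_[u.ravel(),v.ravel()],d.ravel()).reshape(420,560,3)
ok=(d>0)&(v<290)
for g0 in ((486.5,320.5),(484,321)):
  g=np.array(g0)
  for it in range(6):
    r=np.linalg.norm(P[...,:2]-g,axis=2); m=ok&(r<31)&(r>26)&(P[...,2]>30)&(P[...,2]<50)   # inside wall
    f=P[ok&(r<27)&(P[...,2]<17)]
    # inner floor disc: boundary by convex hull
    H=cv2.convexHull(f[:,:2].astype(np.float32)); (cx,cy),R=cv2.minEnclosingCircle(H)
    # inner wall radius linear: bottom 28.5 -> top 31.5 over z 13..56
    W=P[m]; rw=28.5+(W[:,2]-13)/43*3
    g=least_squares(lambda q:np.linalg.norm(W[:,:2]-q,axis=1)-rw,g,loss="soft_l1").x
  print("wall",g.round(1),len(W),"floor disc",(round(cx,1),round(cy,1),round(R,1)))
E
```

```text
wall [486.6 321.3] 1027 floor disc (486.6, 321.3, 27.0)
wall [486.6 321.3] 1027 floor disc (486.6, 321.3, 27.0)
```

Dish3 is seated flat: 3.0 mm step and 0.3° tilt, with its centre at (486.6, 321.3). Next is dish4, gripped nearer the tip.

Emit:
{"fn": "send_rows", "kwargs": {"deltas": [[-2.5, 0.9, 0, 0, 4], [-4.5, 1.6, 0, 0, 4], [-5, 1.9, 0, 0, 4], [-5, 1.9, 0, 0, 4], [-5, 1.9, 0, 0, 4], [-5, 1.9, 0, 0, 4], [-4.5, 1.4, 0, 5, 4], [0, 0, 0, 10.4, 4], [0, 0, 0, 10.5, 4], [0, 0, 1, 10.5, 4], [0, 0, 1.5, 10.5, 4], [0, 0, 1.5, 10.5, 4], [0, 0, 1.5, 10.5, 4], [0, 0, 1.5, 10.5, 4], [0, 0, 1.5, 10.5, 4], [0, 0, 0.8, 1.5, 4], [0, 0, 0, 0, 4], [0, 0, 0, 0, 4]]}}

```text
time: 47.02
position: [491.1, -85.1, 106.4]
eef_rot: [-0.0, 0.99, -0.142, 0.0]
contact_force: [-0.1, -0.1, 0.1]
opening: 0.466
grip_force: 0.0
```

```bash
python3 snap.py j2; python3 strap.py j2 42 85
```

```text
j2 47.025 [491.1 -85.1 106.4] -16.3 [-0.4   0.56  1.86  0.    0.72  1.46] 0.4655508341041831
-20 y [-6.4  4.9] z 55.4 55
-12 y [-7.4  5.8] z 57.3 200
-4 y [-7.8  5.6] z 59.8 207
4 y [-7.6  5.5] z 62.2 219
12 y [-7.4  5.4] z 64.7 232
20 y [-7.8  5.8] z 67.1 264
28 y [-7.6  5.6] z 69.5 276
36 y [-7.9  5.5] z 72.0 308
```

Emit:
{"fn": "send_rows", "kwargs": {"deltas": [[0, -0.1, 3, 0.1, 4], [0, 0, 1.9, 0, 4], [0, 0, 0.8, 0, 4], [0, 0, 0, 0, 4], [0, 0, 0, 0, 0.5], [0, 0, 0, 0, 0.5], [0, 0, 0, 0, 0.5], [0, 0, 0, 0, 0.5], [0, 0, 0, 0, 0.5]], "grip_force": 20}}

```text
time: 48.2
position: [491.6, -84.3, 49.5]
eef_rot: [0.0, 0.99, -0.143, 0.0]
contact_force: [-0.0, 0.0, 1.3]
opening: 0.154
grip_force: 23.5
```

Emit:
{"fn": "send_rows", "kwargs": {"deltas": [[0, 0, -1, 0, 0.5], [0, 0, -2.5, 0, 0.5], [0, 0, -4, 0, 0.5], [0, 0, -3.5, 0, 0.5], [1, 0, -0.6, 0, 0.5], [3, 0, 0, 0, 0.5], [4, 0, 0, 0, 0.5], [4, 0, 0, 0, 0.5], [4, 0, 0, 0, 0.5], [3, 0, 0, 0, 0.5], [1.0, 0, 0, 0, 0.5], [0, 0, 2, 0, 0.5], [0, 0, 2.0, 0, 0.5], [0, 0, 1.0, 0, 0.5], [0, 0, 0, 0, 0.5], [0, 0, 0, 0, 0.5]]}}

```text
time: 50.2
position: [683.3, -141.0, 115.8]
eef_rot: [0.0, 0.99, -0.143, 0.0]
contact_force: [0.2, -0.6, -0.9]
opening: 0.154
grip_force: 23.3
```

```bash
python3 snap.py j3; python3 tilt.py j3; python3 -c "
import pickle; p=pickle.load(open('j3.pkl','rb'))[3]; print('rack x',(p[0]-544.4)*.9593-(p[1]+150.4)*.2823)"
```

```text
j3 50.2 [ 683.3 -141.   115.8] -16.49 [-0.36  0.75  1.33  0.    1.06  1.5 ] 0.15361431794911726
strap slope deg 16.6 lean from upright 34.6 top z at x=0 over tcp 11.0
0 [10. 11. 12.]; 12 [14. 15. 16.]; 24 [17. 18. 19.]; 36 [21. 22. 23.]; 48 [11. 15. 19.]; 60 [-4. -1.  3.]; 72 [-16. -14. -12.]; 84 [-9. -6. 40.]; 96 [20. 25. 29.]; 108 [ 6.  8. 10.]; 132 [-116. -114. -113.]; rack x 130.58252274103822
```

View pics/j3.png

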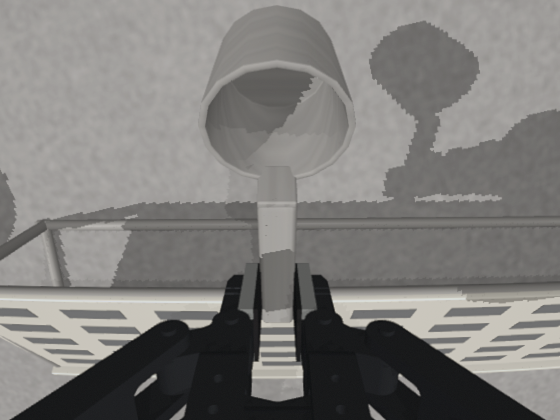

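The image shows dish4 held straight, its handle tip ending at (277,320), just over the rack's back edge (row 290). Lever as before.

Emit:
{"fn": "send_rows", "kwargs": {"deltas": [[0.1, 0, 0.8, 0, 0.5], [0, 0, 0.2, 0, 0.5], [0, 0, 0.2, 0, 0.5], [0, 0, 0.2, 0, 0.5], [0, 0, 0.1, 0, 0.5], [0, 0, 0, 0, 0.5]]}}

```text
time: 51.0
position: [686.5, -142.0, 103.1]
eef_rot: [0.001, 0.99, -0.143, 0.003]
contact_force: [1.3, -0.7, 7.7]
opening: 0.157
grip_force: 25.5
```

```bash
python3 snap.py j4; python3 tilt.py j4; python3 -c "
import pickle; p=pickle.load(open('j4.pkl','rb'))[3]; print('rack x',(p[0]-544.4)*.9593-(p[1]+150.4)*.2823)"
```

```text
j4 51.0 [ 686.5 -142.   103.1] -16.49 [-0.36  0.77  1.33  0.    1.03  1.5 ] 0.1569733800802378
strap slope deg 5.6 lean from upright 23.6 top z at x=0 over tcp 13.2
0 [12. 13. 14.]; 12 [14. 15. 15.]; 24 [15. 16. 16.]; 36 [16. 17. 18.]; 48 [ 1.  8. 14.]; 60 [-21. -16. -11.]; 72 [-25. -24. -22.]; 84 [-20. -19. -17.]; 96 [ 3. 10. 17.]; 120 [-103. -102. -100.]; 132 [-103. -102. -100.]; rack x 133.9485375830097
```

Emit:
{"fn": "send_rows", "kwargs": {"deltas": [[-0.2, 0, 0.1, 0, 0.5], [0, 0, 0.2, 0, 0.5], [0, 0, 0.2, 0, 0.5], [0, 0, 0.1, 0, 0.5], [0, 0, 0, 0, 0.5]]}}

```text
time: 51.68
position: [686.0, -142.0, 97.8]
eef_rot: [0.001, 0.99, -0.143, 0.005]
contact_force: [2.8, -0.5, 7.8]
opening: 0.156
grip_force: 27.0
```

```bash
python3 snap.py j5; python3 tilt.py j5; python3 -c "
import pickle; p=pickle.load(open('j5.pkl','rb'))[3]; print('rack x',(p[0]-544.4)*.9593-(p[1]+150.4)*.2823)"
```

```text
j5 51.675 [ 686.  -142.    97.8] -16.5 [-0.36  0.78  1.34  0.    1.02  1.5 ] 0.15617411493906067
strap slope deg -3.3 lean from upright 14.7 top z at x=0 over tcp 15.3
0 [14. 15. 16.]; 12 [14. 15. 16.]; 24 [13. 14. 15.]; 36 [12. 13. 14.]; 48 [-10.   1.  10.]; 60 [-35. -34. -29.]; 72 [-32. -31. -30.]; 84 [-30. -28. -27.]; 96 [-22.  -4.   7.]; 108 [-97. -96. -95.]; 120 [-97. -96. -95.]; 132 [-98. -97. -96.]; rack x 133.52118416831414
```

Emit:
{"fn": "send_rows", "kwargs": {"deltas": [[-0.1, 0, 0.2, 0, 0.5], [0, 0, 0.2, 0, 0.5], [0, 0, 0.2, 0, 0.5], [0, 0, 0.1, 0, 0.5], [0, 0, 0, 0, 0.5]]}}

```text
time: 52.35
position: [685.3, -141.8, 91.2]
eef_rot: [0.001, 0.99, -0.143, 0.005]
contact_force: [2.5, -0.7, 9.2]
opening: 0.157
grip_force: 29.6
```

```bash
python3 snap.py j6; python3 tilt.py j6; python3 -c "
import pickle; p=pickle.load(open('j6.pkl','rb'))[3]; print('rack x',(p[0]-544.4)*.9593-(p[1]+150.4)*.2823)"
```

```text
j6 52.35 [ 685.3 -141.8   91.2] -16.49 [-0.36  0.78  1.34  0.    1.01  1.5 ] 0.1569810810299159
strap slope deg -14.9 lean from upright 3.1 top z at x=0 over tcp 18.1
0 [17. 18. 19.]; 12 [14. 15. 16.]; 24 [11. 12. 13.]; 36 [ 7.  9. 10.]; 48 [-43. -25.  -6.]; 60 [-43. -42. -41.]; 72 [-43. -42. -41.]; 84 [-42. -41. -40.]; 96 [-91. -90. -89.]; 108 [-91. -90. -89.]; 120 [-91. -90. -88.]; 132 [-91. -90. -89.]; rack x 132.7148635412561
```

Emit:
{"fn": "send_rows", "kwargs": {"deltas": [[0, 0, 0.2, 0, 0.5], [0, 0, 0, 0, 0.5], [0, 0, 0, 0, 0.5]], "grip_force": 60}}

```text
time: 52.78
position: [685.4, -141.8, 90.9]
eef_rot: [0.001, 0.99, -0.143, 0.006]
contact_force: [0.4, -0.6, 16.3]
opening: 0.145
grip_force: 60.2
```

Emit:
{"fn": "send_rows", "kwargs": {"deltas": [[0.2, 0, -1, 0, 0.5], [0, 0, -3.5, 0, 0.5], [-1.0, -1.2, -3, 0, 0.5], [-2.8, -3.4, -0.5, 0, 0.5], [-3.5, -4.3, 0, 0, 0.5], [-3.5, -4.3, 0, 0, 0.5], [-3.5, -4.3, 0, 0, 0.5], [-3.5, -4.3, 0, 0, 0.5], [-3.5, -4.3, 0, 0, 0.5], [-3.5, -4.3, 0, 0, 0.5], [-2.9, -3.5, 0, -5, 0.5], [0, 0, 0, -10.5, 0.5], [0, 0, 0, -10.5, 0.5], [0, 0, 0, -10.5, 0.5], [0, 0, 0, -10.5, 0.5], [0, 0, 0, -10.5, 0.5], [0, 0, 0, -10.5, 0.5], [0, 0, 0, -10.5, 0.5], [0, 0, 0, -10.5, 0.5], [0, 0, 0, -10.5, 0.5]]}}

```text
time: 55.28
position: [513.1, 262.6, 164.8]
eef_rot: [-0.0, 0.747, 0.665, -0.001]
contact_force: [0.0, -0.8, -0.9]
opening: 0.146
grip_force: 58.8
```

Emit:
{"fn": "send_rows", "kwargs": {"deltas": [[0, 0, 0, -10.5, 0.5], [0, 0, 0, -10.5, 0.5], [0, 0, 0, -10.5, 0.5], [0, 0, 0, -2.5, 0.5], [0, 0, 0, 0, 0.5], [0, 0, 0, 0, 0.5]]}}

```text
time: 56.02
position: [513.4, 262.7, 165.1]
eef_rot: [-0.0, 0.523, 0.853, -0.0]
contact_force: [-0.1, -0.4, -0.7]
opening: 0.147
grip_force: 58.8
```

```bash
python3 snap.py j7; python3 tilt.py j7; python3 held.py j7 25 66
```

```text
j7 56.025 [513.4 262.7 165.1] 116.98 [ 0.28  0.55  1.62 -0.    0.97 -0.19] 0.14744887653661815
strap slope deg -15.2 lean from upright 2.8 top z at x=0 over tcp 18.8
0 [17. 18. 18.]; 12 [14. 15. 17.]; 24 [11. 12. 14.]; 36 [ 8.  9. 10.]; 48 [-38. -14.   6.]; 60 [-43. -42. -41.]; 72 [-42. -41. -40.]; 84 [-42. -41. -39.]; 108 [-155. -140. -105.]; 132 [-161. -160. -159.]; 144 [-160. -160. -159.]; -10 [482.9 320.7] [482.5 322.2  22.8] (79, np.float64(1.99), np.float64(155.2)) move cm x -0.18 y 0.31
-8 [482.3 322.4] [482.3 322.3  24.2] (79, np.float64(0.91), np.float64(159.3)) move cm x -0.36 y 0.29
-6 [481.9 323.3] [481.8 323.4  24.4] (80, np.float64(0.62), np.float64(160.4)) move cm x -0.46 y 0.28
-4 [481.9 323.3] [481.8 323.5  24. ] (80, np.float64(0.95), np.float64(160.7)) move cm x -0.46 y 0.28
-2 [481.8 323.3] [481.7 323.7  23.7] (80, np.float64(1.26), np.float64(160.7)) move cm x -0.46 y 0.29
0 [482.8 322. ] [481.7 324.1  23. ] (48, np.float64(1.0), np.float64(161.7)) move cm x -0.3 y 0.26
2 [488.2 324.4] [479.6 322.2  23.4] (3, np.float64(0.46), np.float64(163.7)) move cm x -0.27 y -0.33
```

Emit:
{"fn": "send_rows", "kwargs": {"deltas": [[-0.6, 0.3, 1.5, 0, 0.5], [0, 0, 2, 0, 0.5], [0, 0, 1.5, 0, 0.5], [0, 0, 0.7, 0, 0.5], [0, 0, 0, 0, 0.5], [0, 0, 0, 0, 0.5]]}}

```text
time: 56.82
position: [519.4, 259.0, 108.7]
eef_rot: [0.0, 0.522, 0.853, 0.0]
contact_force: [0.1, 0.4, -0.2]
opening: 0.145
grip_force: 58.8
```

```bash
python3 snap.py j8; python3 held.py j8 25 64 | sed -n 2,4p
```

```text
j8 56.825 [519.4 259.  108.7] 117.02 [ 0.27  0.63  1.65  0.    0.86 -0.2 ] 0.14461616975175826
-8 [488.1 318.9] [488.3 318.8  24.2] (80, np.float64(0.87), np.float64(102.9)) move cm x 0.22 y -0.07
-6 [487.9 319.6] [487.9 319.6  24.3] (80, np.float64(0.65), np.float64(103.9)) move cm x 0.14 y -0.08
-4 [487.8 319.7] [487.8 319.8  24.1] (80, np.float64(0.94), np.float64(103.9)) move cm x 0.13 y -0.08
```

Emit:
{"fn": "send_rows", "kwargs": {"deltas": [[0, 0, 1, 0, 0.5], [0, 0, 1.3, 0, 0.5], [0, 0, 1, 0, 0.5], [0, 0, 0.6, 0, 0.5], [0, 0, 0.3, 0, 0.5], [0, 0, 0.2, 0, 0.5], [0, 0, 0.1, 0, 0.5], [0, 0, 0, 0, 0.5]]}}

```text
time: 57.88
position: [519.1, 258.9, 63.5]
eef_rot: [0.0, 0.522, 0.853, 0.0]
contact_force: [0.2, -0.1, 0.0]
opening: 0.143
grip_force: 58.8
```

Emit:
{"fn": "send_rows", "kwargs": {"deltas": [[0, 0, 0.1, 0, 0.5], [0, 0, 0.1, 0, 0.5], [0, 0, 0, 0, 0.5]]}}

```text
time: 58.25
position: [518.9, 258.8, 61.3]
eef_rot: [-0.0, 0.522, 0.853, -0.0]
contact_force: [0.1, 0.8, -0.2]
opening: 0.144
grip_force: 58.8
```

Emit:
{"fn": "send_rows", "kwargs": {"deltas": [[0, 0, 0.1, 0, 0.5], [0, 0, 0, 0, 0.5]]}}

```text
time: 58.5
position: [519.0, 258.8, 60.3]
eef_rot: [-0.0, 0.522, 0.853, -0.0]
contact_force: [0.1, -1.2, -1.2]
opening: 0.143
grip_force: 58.8
```

Emit:
{"fn": "send_rows", "kwargs": {"deltas": [[0, 0, 0.1, 0, 0.5], [0, 0, 0.1, 0, 0.5], [0, 0, 0, 0, 0.5]]}}

```text
time: 58.88
position: [519.8, 258.3, 59.2]
eef_rot: [0.001, 0.522, 0.853, 0.0]
contact_force: [0.3, -3.4, 5.2]
opening: 0.148
grip_force: 59.4
```

Emit:
{"fn": "send_rows", "kwargs": {"deltas": [[0, 0, 0.1, 0, 0.5], [0, 0, 0, 0, 0.5]]}}

```text
time: 59.12
position: [520.2, 258.0, 58.8]
eef_rot: [0.001, 0.522, 0.853, 0.0]
contact_force: [0.6, -5.0, 9.4]
opening: 0.144
grip_force: 59.7
```

Contact. Release and lift straight up.

Emit:
{"fn": "send_rows", "kwargs": {"deltas": [[0, 0, -0.1, 0, 0.5], [0, 0, 0, 0, 1.6], [0, 0, 0, 0, 2], [0, 0, 0, 0, 2.6], [0, 0, 0, 0, 2.6], [0, 0, -1, 0, 2.6], [0, 0, -3, 0, 2.6], [0, 0, -5, 0, 2.6], [0, 0, -5, 0, 2.6], [0, 0, 0, 0, 2.6], [0, 0, 0, 0, 2.6]]}}

```text
time: 60.5
position: [518.5, 258.7, 198.5]
eef_rot: [-0.0, 0.522, 0.853, -0.0]
contact_force: [-0.7, -0.7, -0.1]
opening: 0.303
grip_force: 0.0
```

```bash
python3 snap.py p4; python3 nest.py p4 14 1; python3 - <<'E'
from h import *
im,d=viewer.capture("top"); c=viewer.camera_info("top"); o=cv2.imread("top.png"); D=np.load("top_d.npy")
for n,b in (("pail",(120,180,185,240)),("tubes",(160,220,98,170)),("marker",(262,318,262,300))):
    y0,y1,x0,x1=b; print(n,cv2.absdiff(im,o)[y0:y1,x0:x1].mean().round(1))
E
```

```text
p4 60.5 [518.5 258.7 198.5] 117.02 [ 0.27  0.51  1.58  0.    1.05 -0.2 ] 0.30312342854404534
floor z 17.6 tilt deg 0.11
52 (array([485.8, 320.5]), array([486. , 320.6,  51.4]), 69, np.float64(0.54), np.float64(63.1), (np.float64(0.0), np.float64(356.0)))
pail 10.9
tubes 42.4
marker 19.9
```

```bash
python3 -c "
from plant import r; print(r.hand_in())"
```

```text
the job is handed in; nothing more can be done
None
```

All four dishes are nested upright in the tray and the job was handed in at about 60.5 s; the last measurements showed each dish seated flat, and the hand-in returned no verdict.

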